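# Assemble a digestion vessel in its holding block

## Task

Build up the pressure digestion vessel upright in the holding block, strictly from the bottom up and one part at a time: stand the tan jacket in the block's round pocket, then put the tall white liner down inside the jacket, then the white cover on the liner with its plug in the mouth, and last the steel pressure cap over the cover. Seat each part fully and gently (no dropping or ramming) and let go of it before you fetch the next, and leave the wash bottle, tip rack and beaker where they are.

Things in the scene. Friction and masses are not known exactly. Their poses are not given: they have to be found in the camera images.
- pocket (a point): Holding block: grey square block 96 x 96 x 22 mm fixed to the bench, with one round pocket of 68 mm diameter, 14 mm deep, its mouth bevelled. This point is the centre of the pocket's floor, 8 mm above the bench; z points up. The jacket stands in it with 4 mm play all round.
- jacket_mid (a point): Jacket: tan plastic pressure sleeve, a thick-walled cup open at the top, closed at the bottom, standing upright and loose. Outer diameter 60 mm (its lowest 9 mm taper to 52), 78 mm high, wall 6 mm, bore 48 mm (45 at its floor), floor 6 mm thick, about 160 g. The point is on its axis half-way up, 39 mm above its foot; z is its axis, mouth upwards.
- liner_mid (a point): Liner: tall slim white cup, open at the top, standing upright and loose. Outer diameter 42 mm (its lowest 20 mm taper to 30), 116 mm high, wall 4 mm, mouth 34 mm wide, about 120 g. Standing on the jacket's floor it sticks out 44 mm above the jacket. The point is on its axis half-way up, 58 mm above its foot; z is its axis, mouth upwards.
- cover_mid (a point): Cover: plain white lid, loose, standing on its plug: a disc 46 mm across and 22 mm thick, its upper edge bevelled (straight rim 15 mm high, flat top 41 mm), and under it a plug 28 mm across, 10 mm long, tapering to 21 mm; 32 mm high in all, 90 g. The plug goes into the liner's mouth until the disc rests on the rim. The point is on its axis half-way up, 16 mm above the plug's end; z is its axis, plug downwards.
- cap_mid (a point): Pressure cap: low round stainless steel cap, loose, lying open side down, with a dark round screw seat (26 mm) in the middle of its top. Outer diameter 58 mm, 28 mm high: upper half solid (14 mm), lower half a thin skirt of 52 mm inner diameter, 14 mm deep, that goes over the cover's disc until the cap rests on the cover's top. About 280 g. The point is on its axis half-way up, 14 mm above the skirt's lower edge; z is its axis, closed side up.
- wash_bottle: Bystander: white wash bottle, 60 mm diameter, about 160 mm high with its thin spout. The point is the centre of its underside.
- tip_rack: Bystander: pale blue pipette tip rack, 85 x 120 x 55 mm. The point is the centre of its underside.
- beaker: Bystander: small pale open beaker, 52 mm diameter, 55 mm high. The point is the centre of its underside.
There are look-alikes about, which are no part of the job. What is shaped like the part that bears cover_mid but pink or red is not meant.

How it is judged:
By the outcome, as a careful person would: the job done as asked, in the order asked, and still so for the second after the job is handed in, with the robot touching nothing.
It also fails if it takes over 112 s, if anything falls off the work surface, if the arm or the gripper's body presses on something with over 40 N, if the wrist force passes 120 N, or if a joint passes its speed limit or range.

## Robot

A 6-joint arm with a two-finger parallel gripper is mounted at the origin on the work surface. World frame = base frame: x ahead of the robot, y to its left, z up, the work surface at z = 0. Lengths are in m, angles in rad, forces in N, time in s.
With the tool pointing down it reaches from about 0.325 to 0.925 m from the base axis. Payload 3.1 kg.
Tool frame: the origin (TCP) lies midway between the tips of the shut fingers; the grasp point (between the pads) lies 19 mm behind it; z points along the fingers, y is the direction in which the jaws open and shut (so a half turn about z gives the same grasp; the last joint's range is limited). The gripper opens to 85 mm and grips with 20 to 120 N. Pads are 22 mm wide; open, the fingers measure 114 mm over their backs; the gripper's body (76 mm by 85 mm) begins 54 mm behind the grasp point. The pads swing forward as they close: fully open they stand 13 mm farther back than shut.
Start: joints at [-1.237, 0.217, 1.613, -0, 1.311, -0.112], TCP at [0.27, -0.564, 0.231] pointing down, gripper open.
Joint ranges: [-2.75, 2.75], [-0.78, 2.1], [0.31, 2.55], [-1.13, 4.27], [0.13, 2.63], [-2.58, 2.58]. Speed limits (rad/s): [2.79, 2.79, 3.14, 3.14, 3.14, 3.14].

## Interface

Orientations are given as a rotation vector (axis times angle).
In Python, from cell import manip gives the robot as it stands. The module is installed in compiled form; this text tells all that it offers.
- The arm moves only by the tool servo_tool, never from a script. Its argument "steps" is a list of rows, each a list of 7 numbers: the turn, a rotation vector about the tool's x, y, z each as a share of pi/4 rad, from -1 to 1, then the shift along the tool's x, y, z each as a share of 0.1 m, from -1 to 1, then the closure, from 0 (fully open) to 1 (shut). In form: [[ax, ay, az, tx, ty, tz, jaw], ...]. A call has 1 to 5 rows; each row shifts and turns the pose as measured when the row begins, along the tool's axes as they then stand; what a row does not reach is not made up. A row lasts 1/10 s, in which the tool goes at most 50 mm and 8.59 degrees, less where a joint would pass 70% of its speed; a pose out of reach is approached as far as the arm can. A call with a number of a shift or a turn outside -1 to 1 is refused whole. A call with a gripper value outside its range is refused whole. The fingers move at their own pace and stop on an object; "grip_force" is the grip in N (left out, the last holds). Time passes only in rows, so rows that do not move let the fingers close. It gives the time, the measured TCP pose, the force and the opening at its end, in the units of the state.
- manip.state(): the state, without advancing time (a new reading comes with each control period).
- manip.snapshot(name): name is "side" or "top" or "wrist"; returns a dict with "img" (420x560x3 uint8, red, green, blue), "mtx" (3x3 intrinsics, pixels), "xyz" and "orientation" of the camera in the world. Camera axes: x right, y down, z forward; pixel columns grow to the right and rows downward; lengths in m; the calibration is good to about 2 mm. A picture is of the moment at which its call begins. There is no depth.
- manip.hand_in(): hands the job in, once; it reports no verdict.
The state is a dict: "time_s": time; "joint_pos": joint angles; "joint_velocities": joint speeds; "effort": joint torques, N m; "tcp_pos": TCP position; "orientation": TCP orientation; "contact_force": force on the tool from outside, world axes, zero at the start; "wrist_torque": the same for the moment, N m; "opening": finger opening in m.
Only numpy, scipy, OpenCV 4.12 (cv2) and the standard library are available. Lean on these libraries where they do the work, as an engineer would, in place of code of your own. Each camera call takes 0.05 s, during which the arm holds its last target.

## Working session

There is one attempt and no reset: what is moved stays moved. The work goes in short steps, Python scripts to look and compute and a tool call to move; the robot and the scene stay as the last step left them, time stands still between calls to the robot, and variables do not carry over. Pictures are saved under pics/ and viewed, and the job is handed in when it is done.

Besides the shell and the picture viewer there is one more tool, called as name([rows], argument=value, ...), one row to a line, values as JSON. servo_tool: Moves the arm, as the interface text tells. Shift numbers are shares of 0.1 m and turn numbers shares of pi/4 rad, none past 1 either way. Its arguments: {"type":"object","properties":{"steps":{"type":"array","items":{"type":"array","items":{"type":"number","minimum":-1,"maximum":1}}},"grip_force":{"type":"number"}},"required":["steps"]}

```bash
mkdir -p pics
python3 - <<'E'
from cell import manip
import cv2,json
print(manip.state())
for n in("top","side","wrist"):
    s=manip.snapshot(n);cv2.imwrite(f"pics/{n}0.png",s["img"][:,:,::-1]);print(n,s["mtx"],s["xyz"],s["orientation"])
E
```

```text
{'time_s': 0.0, 'joint_pos': array([-1.23722595e+00,  2.17760521e-01,  1.61492990e+00,  2.69467686e-05,
        1.31130467e+00, -1.12221387e-01]), 'joint_velocities': array([ 0.00046281, -0.00055705,  0.00141867, -0.00060007, -0.00172643,
       -0.0002338 ]), 'effort': array([-1.47515351e-03, -3.96850383e+01, -3.03849721e+01, -2.02149990e-04,
        9.87262727e-03,  9.74214544e-06]), 'tcp_pos': array([ 0.26922928, -0.56313604,  0.22996654]), 'orientation': array([-3.06154494e+00, -6.93924999e-01,  3.75869962e-04]), 'contact_force': array([-0.51899836, -0.14809046, -1.04761068]), 'wrist_torque': array([-0.01955362, -0.02999728,  0.00169935]), 'opening': 0.08546951162943638}
top [[486.77217203   0.         279.91618682]
 [  0.         486.77217203 210.33962994]
 [  0.           0.           1.        ]] [0.53310482 0.00402248 1.17933336] [-2.17267552  2.18305029 -0.09882407]
side [[384.89438732   0.         273.53739516]
 [  0.         384.89438732 213.87613317]
 [  0.           0.           1.        ]] [0.35328047 0.63413922 0.71147251] [-0.566282    2.69587657 -1.17040117]
wrist [[300.98788919   0.         286.57261445]
 [  0.         300.98788919 208.89576037]
 [  0.           0.           1.        ]] [ 0.33990873 -0.52911042  0.37248202] [ 2.42847905 -1.53135602 -0.24197196]
```

View pics/top0.png

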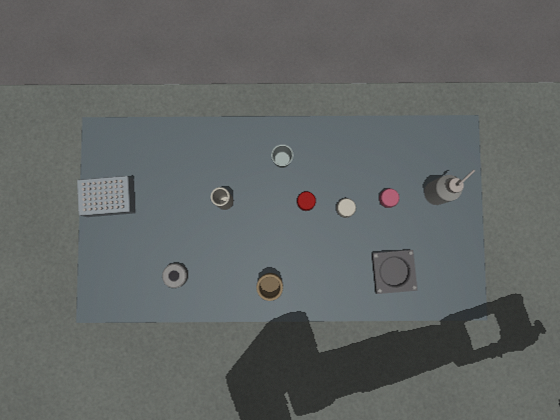

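View pics/side0.png

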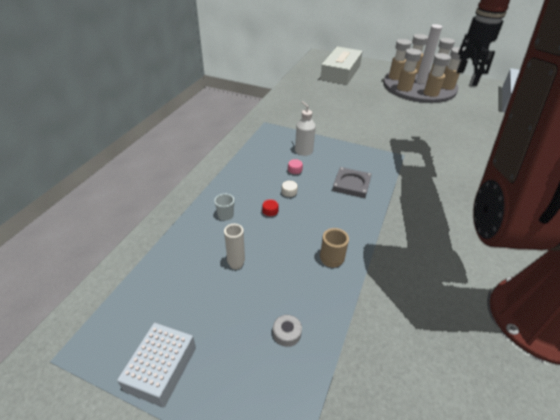

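View pics/wrist0.png

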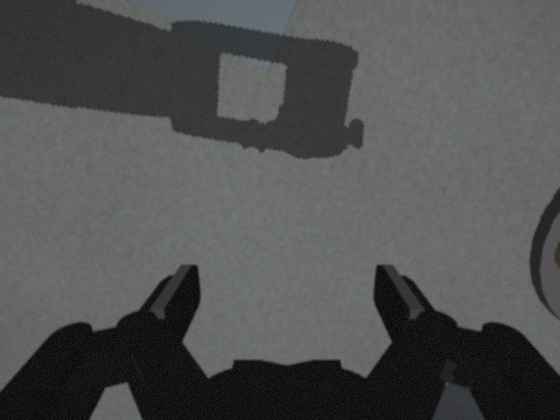

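The top view shows the jacket at (270,287), liner (221,197), cap (175,275), block (395,271) and beaker (282,156). There are three cover-like discs: red (306,201), white (346,207) and pink (390,198). The white one fits, since the cover is plain white and pink or red is excluded. I'll confirm it in a crop and measure.

```bash
cat > h.py <<'E'
import numpy as np,cv2
from scipy.spatial.transform import Rotation as R
from cell import manip
def snap(n,f=None):
    s=manip.snapshot(n)
    if f: cv2.imwrite(f"pics/{f}.png",s["img"][:,:,::-1])
    return s
def ray(s,u,v):
    d=np.linalg.inv(s["mtx"])@[u,v,1.]; return R.from_rotvec(s["orientation"]).as_matrix()@d
def plane(s,u,v,z):
    d=ray(s,u,v);o=np.array(s["xyz"]);return o+d*(z-o[2])/d[2]
def proj(s,p):
    c=R.from_rotvec(s["orientation"]).as_matrix().T@(np.array(p)-s["xyz"]);q=s["mtx"]@c;return q[:2]/q[2]
def crop(s,u,v,w,f,k=6):
    i=s["img"][max(0,v-w):v+w,max(0,u-w):u+w,::-1];cv2.imwrite(f"pics/{f}.png",cv2.resize(i,None,fx=k,fy=k,interpolation=cv2.INTER_CUBIC))
E
python3 - <<'E'
from h import *
s=snap("top");im=s["img"]
tiles=[cv2.resize(im[v-28:v+28,u-28:u+28,::-1],(266,266),interpolation=cv2.INTER_CUBIC) for u,v in((270,285),(221,197),(346,207),(175,275),(395,271),(390,198))]
cv2.imwrite("pics/tiles.png",np.vstack([np.hstack(tiles[:3]),np.hstack(tiles[3:])]))
for n,u,v,z in(("jacket",270,287,.078),("liner",221,197,.116),("cover",346,207,.032),("cap",175,275,.028),("pocket",395,271,.022),("beaker",282,156,.055),("rack",105,195,.055),("bottle",450,187,.1)):
    print(n,plane(s,u,v,z).round(4))
E
```

```text
jacket [0.4578 0.0237 0.078 ]
liner [0.6567 0.13   0.116 ]
cover [ 0.6413 -0.1561  0.032 ]
cap [0.4833 0.2473 0.028 ]
pocket [ 0.4899 -0.2707  0.022 ]
beaker [ 0.7598 -0.005   0.055 ]
rack [0.6697 0.4067 0.055 ]
bottle [ 0.6788 -0.3801  0.1   ]
```

View pics/tiles.png

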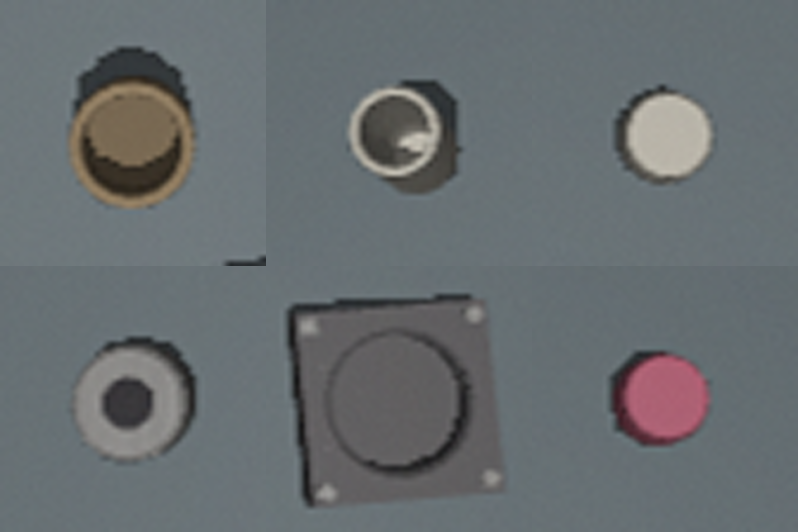

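The crops confirm that the plain white disc is the cover, that the dark-seated ring is the cap, and that the other parts are what I took them for. Next I square the tool to the world axes.

servo_tool([
  [0, 0, 0.19, 0, 0, 0, 0],
  [0, 0, 0.19, 0, 0, 0, 0],
  [0, 0, 0.185, 0, 0, 0, 0],
  [0, 0, 0, 0, 0, 0, 0],
])

```text
time_s: 0.6
tcp_pos: [0.269, -0.5624, 0.2287]
orientation: [-3.137, 0.015, 0.002]
contact_force: [0.2, -0.4, -1.2]
opening: 0.0852
```

```bash
cat >> h.py <<'E'
def tool():
    t=manip.state();M=R.from_rotvec(t["orientation"]).as_matrix();return np.array(t["tcp_pos"]),M,t
def to(p):
    c,M,t=tool();return (M.T@(np.array(p)-c)/0.1).round(3)
def tilt(): # share turn to get tool x=world x, down
    c,M,t=tool();G=np.diag([1.,-1,-1]);return (R.from_matrix(M.T@G).as_rotvec()/(np.pi/4)).round(3)
E
python3 - <<'E'
from h import *
c,M,t=tool();print(c,M.round(3),tilt(),t["joint_pos"],t["time_s"])
print(to([.458,.024,.25]))
s=snap("wrist");Mc=R.from_rotvec(s["orientation"]).as_matrix()
print(M.T@(s["xyz"]-c),M.T@Mc)
E
```

```text
[ 0.26900175 -0.56244263  0.22874858] [[ 1.    -0.01  -0.001]
 [-0.01  -1.     0.004]
 [-0.001 -0.004 -1.   ]] [-0.005  0.002 -0.012] [-1.23720605e+00  2.18569572e-01  1.61630353e+00  2.60079702e-05
  1.31122852e+00  3.43294822e-01] 0.6
[ 1.833 -5.883 -0.19 ]
[ 0.07818914 -0.00064844 -0.14239574] [[-5.45843100e-04 -9.52305877e-01 -3.05144587e-01]
 [ 9.99999825e-01 -4.50262834e-04 -3.83605239e-04]
 [ 2.27914257e-04 -3.05144743e-01  9.52305956e-01]]
```

servo_tool([
  [0, 0, 0, 0.28, -0.4, 0.05, 0],
  [0, 0, 0, 0.28, -0.4, 0.05, 0],
  [0, 0, 0, 0.28, -0.4, 0.05, 0],
  [0, 0, 0, 0.28, -0.4, 0.05, 0],
  [0, 0, 0, 0.28, -0.4, 0.05, 0],
])

```text
time_s: 1.15
tcp_pos: [0.4101, -0.3642, 0.2041]
orientation: [3.14, -0.005, 0.0]
contact_force: [0.1, -0.3, -0.5]
opening: 0.0854
```

servo_tool([
  [0, 0, 0, 0.28, -0.4, 0, 0],
  [0, 0, 0, 0.28, -0.3, 0, 0],
  [0, 0, 0, 0.2, -0.2, 0, 0],
  [0, 0, 0, 0.05, -0.05, 0, 0],
  [0, 0, 0, 0, 0, 0, 0],
])

```text
time_s: 1.65
tcp_pos: [0.4951, -0.2592, 0.203]
orientation: [-3.141, -0.032, 0.0]
contact_force: [-0.2, 0.2, 0.5]
opening: 0.0857
```

Run:
```python
from h import *
s=snap("wrist","w_pocket");c,M,t=tool();print(c,tilt(),t["time_s"])
print(proj(s,[.49,-.2707,.022]))
```

```text
[ 0.49472471 -0.25966707  0.20293178] [-0.     0.     0.024] 1.7
[297.62803057 191.61152165]
```

View pics/w_pocket.png

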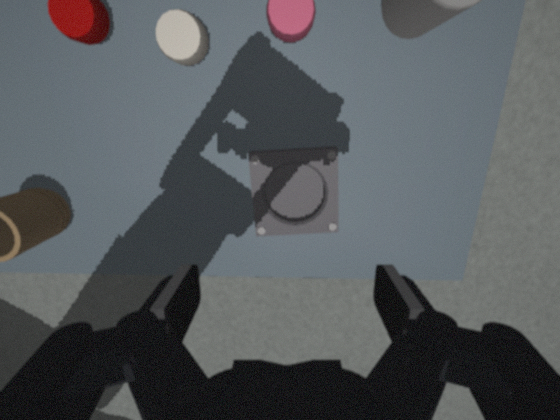

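The wrist view shows the block at about (295,191), pocket included, partly under the arm's shadow. I'll enlarge it.

Run:
```python
import cv2,numpy as np
i=cv2.imread("pics/w_pocket.png")[135:250,235:355]
i=cv2.convertScaleAbs(i,alpha=1.8)
cv2.imwrite("pics/w_pocket_c.png",cv2.resize(i,None,fx=5,fy=5,interpolation=cv2.INTER_CUBIC))
```

```text
(no output)
```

View pics/w_pocket_c.png

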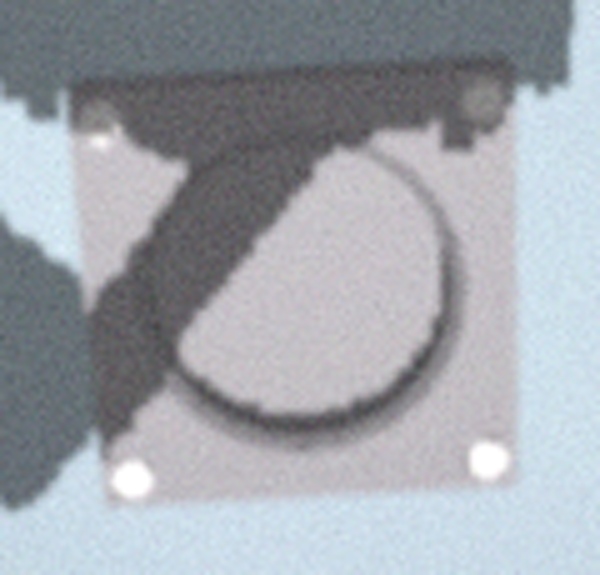

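Run:
```python
from h import *
s=snap("wrist");f=lambda x,y:(235+(x+.5)/5-.5,135+(y+.5)/5-.5)
P=[plane(s,*f(*p),.022) for p in((99,118),(482,98),(132,480),(487,460))]
print(np.array(P).round(4),np.mean(P,0).round(4))
print("rim",plane(s,*f(305,289),.022).round(4))
t=snap("top");g=lambda x,y:(395-28+(x-266+.5)/4.75-.5,271-28+(y-266+.5)/4.75-.5)
P=[plane(t,*g(*p),.022) for p in((308,327),(474,314),(326,492),(491,478))]
print(np.mean(P,0).round(4))
print("rim",plane(t,*g(398,402),.022).round(4))
# jacket in top : tan mask
im=t["img"];hsv=cv2.cvtColor(im,cv2.COLOR_RGB2HSV)
m=cv2.inRange(hsv,(8,60,60),(25,255,255));n,l,st,ce=cv2.connectedComponentsWithStats(m);print(st,ce)
```

```text
[[ 0.5256 -0.2238  0.022 ]
 [ 0.5314 -0.3055  0.022 ]
 [ 0.4424 -0.2302  0.022 ]
 [ 0.4489 -0.3119  0.022 ]] [ 0.4871 -0.2679  0.022 ]
rim [ 0.4887 -0.2689  0.022 ]
[ 0.4891 -0.2702  0.022 ]
rim [ 0.4893 -0.2693  0.022 ]
[[     0      0    560    420 234718]
 [   490    258      1      1      1]
 [   502    266      1      1      1]
 [   257    274     26     27    476]
 [   524    278      1      1      1]
 [   526    280      1      1      1]
 [   442    356      1      1      1]
 [   463    417      1      1      1]] [[279.51502228 209.34284972]
 [490.         258.        ]
 [502.         266.        ]
 [269.42436975 285.73529412]
 [524.         278.        ]
 [526.         280.        ]
 [442.         356.        ]
 [463.         417.        ]]
```

servo_tool([
  [0, 0, 0.024, -0.07, -0.48, 0, 0],
  [0, 0, 0, -0.07, -0.48, 0, 0],
  [0, 0, 0, -0.07, -0.48, 0, 0],
  [0, 0, 0, -0.07, -0.48, 0, 0],
  [0, 0, 0, -0.07, -0.48, 0, 0],
])

```text
time_s: 2.3
tcp_pos: [0.4584, -0.0276, 0.2029]
orientation: [3.136, -0.039, 0.004]
contact_force: [1.4, -0.1, -0.5]
opening: 0.085
```

servo_tool([
  [0, 0, 0, 0, -0.4, 0, 0],
  [0, 0, 0, 0, -0.05, 0, 0],
  [0, 0, 0, 0, 0, 0, 0],
])

```text
time_s: 2.6
tcp_pos: [0.4574, 0.0196, 0.2028]
orientation: [3.136, -0.036, 0.004]
contact_force: [0.3, -0.1, 0.3]
opening: 0.0855
```

Run:
```python
from h import *
s=snap("wrist","w_jacket");c,M,t=tool();print(c,tilt(),t["time_s"])
print(proj(s,[.458,.0237,.078]))
```

```text
[0.45746041 0.01911548 0.20278663] [ 0.007 -0.003 -0.03 ] 2.65
[282.19204142 201.08187938]
```

View pics/w_jacket.png

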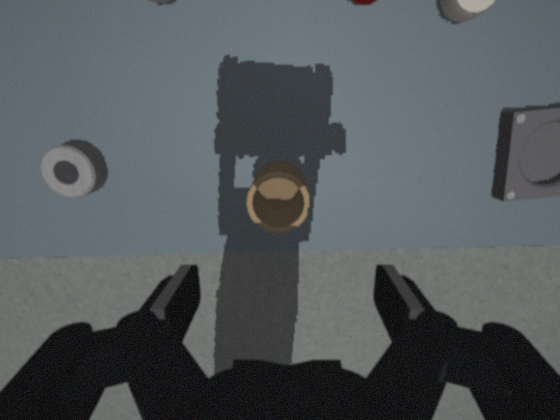

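The jacket's rim ring is centred at about (278,202) in the wrist view.

Run:
```python
from h import *
s=snap("wrist")
p=plane(s,278,201.7,.078);print(p);print(to([p[0],p[1],.095]),to([p[0],p[1],.032]),tilt())
```

```text
[0.45757965 0.02715665 0.078     ]
[-0.006 -0.092  1.077] [-0.008 -0.095  1.707] [ 0.007 -0.004 -0.032]
```

servo_tool([
  [0.007, -0.004, -0.032, 0, -0.065, 0.35, 0],
  [0, 0, 0, 0, 0, 0.4, 0],
  [0, 0, 0, 0, 0, 0.4, 0],
  [0, 0, 0, 0, 0, 0.3, 0],
  [0, 0, 0, 0, 0, 0.15, 0],
])

```text
time_s: 3.2
tcp_pos: [0.4667, 0.0139, 0.0435]
orientation: [3.137, -0.019, 0.024]
contact_force: [0.8, 0.1, 0.2]
opening: 0.0858
```

Run:
```python
from h import *
s=snap("wrist","w_jacket2");c,M,t=tool();print(c,tilt(),t["time_s"])
print(to([.4576,.0255,.032]))
```

```text
[0.46500725 0.01385045 0.04171243] [ 0.005 -0.015 -0.016] 3.25
[-0.077 -0.116  0.096]
```

View pics/w_jacket2.png

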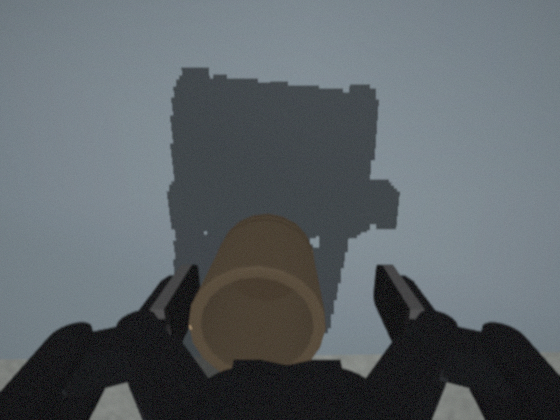

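The jacket rim spans columns 190–326 while the fingers are centred on 287, so I need to shift about 12 mm towards +y.

servo_tool([
  [0.005, -0.015, -0.016, -0.04, -0.08, 0, 0],
  [0, 0, 0, -0.035, -0.04, 0, 0],
  [0, 0, 0, 0, 0, 0, 0],
])

```text
time_s: 3.55
tcp_pos: [0.458, 0.0233, 0.0422]
orientation: [3.141, -0.007, -0.003]
contact_force: [0.2, -0.0, 0.0]
opening: 0.0851
```

Run:
```python
from h import *
c,M,t=tool();print(c,tilt(),t["time_s"])
print(to([.4576,.0262,.032]))
```

```text
[0.45804593 0.0233246  0.04222546] [ 0.001  0.002 -0.006] 3.55
[-0.004 -0.029  0.102]
```

servo_tool([
  [0, 0, 0, -0.005, -0.03, 0.05, 0],
  [0, 0, 0, 0, 0, 0.05, 0],
  [0, 0, 0, 0, 0, 0, 0.2],
  [0, 0, 0, 0, 0, 0, 0.5],
  [0, 0, 0, 0, 0, 0, 0.5],
], grip_force=30)

```text
time_s: 4.05
tcp_pos: [0.4608, 0.0265, 0.0349]
orientation: [3.14, -0.005, 0.01]
contact_force: [1.0, 0.8, -0.2]
opening: 0.0583
```

servo_tool([
  [0, 0, 0, 0, 0, 0, 0.6],
  [0, 0, 0, 0, 0, 0, 0.6],
  [0, 0, 0, 0, 0, 0, 0.6],
])

```text
time_s: 4.35
tcp_pos: [0.4607, 0.0266, 0.0349]
orientation: [3.14, -0.005, 0.01]
contact_force: [-0.4, 0.4, -0.7]
opening: 0.0587
```

Run:
```python
from h import *
s=snap("wrist","w_jacket3");c,M,t=tool();print(c,tilt(),t)
```

```text
[0.46077056 0.02654896 0.03492191] [ 0.002 -0.008 -0.004] {'time_s': 4.4, 'joint_pos': array([-9.40879110e-02,  1.45129720e-01,  2.12170729e+00, -1.20227717e-03,
        8.68498993e-01,  1.48069531e+00]), 'joint_velocities': array([ 0.00162005,  0.00133541, -0.00029951,  0.00199454, -0.00032892,
        0.00119568]), 'effort': array([-1.05334556e-02, -2.89313489e+01, -2.27037174e+01,  2.55025319e-03,
       -2.79914739e-02,  4.70700124e-04]), 'tcp_pos': array([0.46077056, 0.02654896, 0.03492191]), 'orientation': array([ 3.14008209, -0.00504474,  0.00964875]), 'contact_force': array([-0.4464345 ,  0.35426338,  0.12319108]), 'wrist_torque': array([-0.00133966,  0.05240691, -0.09516209]), 'opening': 0.05832694110230287}
```

View pics/w_jacket3.png

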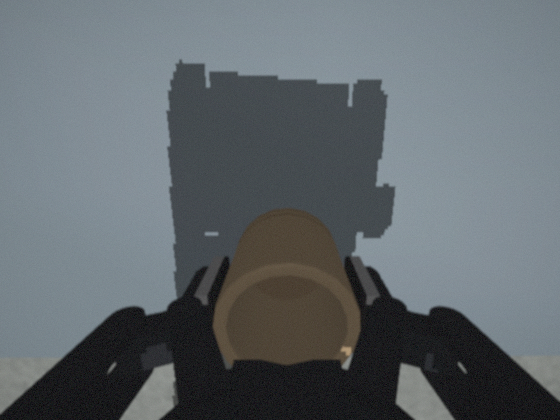

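The jacket is held between the pads, with its rim's front edge at about (287,263). I'll check its x offset from that edge.

Run:
```python
from h import *
s=snap("wrist")
for r in(261.5,262.5,263.5,264.5):print(r,plane(s,287,r,.078)-[.03,0,0])
i=s["img"][240:380,190:390,::-1];cv2.imwrite("pics/j3c.png",cv2.resize(cv2.convertScaleAbs(i,alpha=2),None,fx=4,fy=4,interpolation=cv2.INTER_CUBIC))
```

```text
261.5 [0.45651974 0.0270893  0.078     ]
262.5 [0.45611163 0.02709067 0.078     ]
263.5 [0.45570261 0.02709204 0.078     ]
264.5 [0.45529269 0.02709342 0.078     ]
```

View pics/j3c.png

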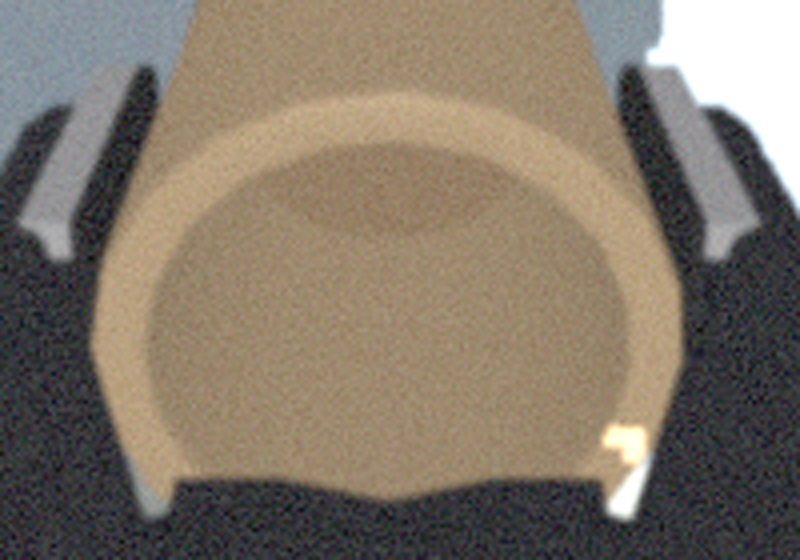

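servo_tool([
  [0, 0, 0, 0, 0, -0.1, 0.6],
  [0, 0, 0, 0, 0, -0.2, 0.6],
  [0, 0, 0, 0, 0, -0.3, 0.6],
  [0, 0, 0, 0, 0, -0.2, 0.6],
  [0, 0, 0, 0, 0, 0, 0.6],
])

```text
time_s: 4.95
tcp_pos: [0.4576, 0.0269, 0.1172]
orientation: [3.141, -0.005, 0.001]
contact_force: [0.2, -0.0, -1.2]
opening: 0.0586
```

servo_tool([
  [0, 0, 0, 0.03, 0.2, 0, 0.6],
  [0, 0, 0, 0.05, 0.4, 0, 0.6],
  [0, 0, 0, 0.05, 0.4, 0, 0.6],
  [0, 0, 0, 0.05, 0.4, 0, 0.6],
  [0, 0, 0, 0.05, 0.4, 0, 0.6],
])

```text
time_s: 5.45
tcp_pos: [0.4781, -0.1529, 0.1139]
orientation: [-3.138, -0.01, 0.004]
contact_force: [0.9, 1.0, -1.6]
opening: 0.0588
```

servo_tool([
  [0, 0, 0, 0.03, 0.4, 0, 0.6],
  [0, 0, 0, 0.03, 0.4, 0, 0.6],
  [0, 0, 0, 0, 0.2, 0, 0.6],
  [0, 0, 0, 0, 0, 0, 0.6],
])

```text
time_s: 5.85
tcp_pos: [0.4824, -0.261, 0.1092]
orientation: [-3.138, -0.0, 0.009]
contact_force: [-0.2, 0.3, -2.6]
opening: 0.0585
```

Run:
```python
from h import *
s=snap("wrist","w_j4");c,M,t=tool();print(c,tilt(),t["time_s"],t["contact_force"],t["opening"],to([.4925,-.269,c[2]]))
```

```text
[ 0.48206637 -0.25954538  0.10887912] [-0.007  0.008  0.001] 5.9 [-0.65525503 -0.32947345 -1.84143428] 0.05843606568069071 [ 0.104  0.095 -0.001]
```

View pics/w_j4.png

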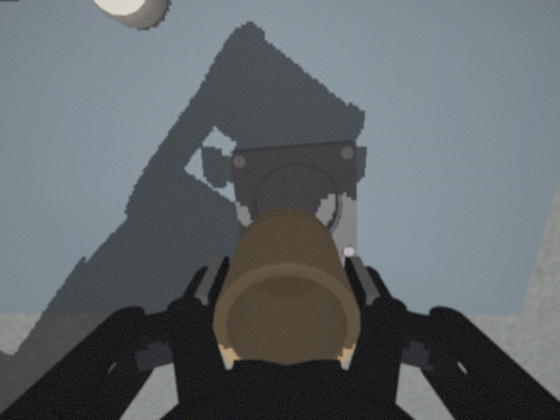

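The jacket hangs upright in front of the block, and the pocket rim is visible at about (298,210). I'll shift over the pocket and lower.

servo_tool([
  [-0.007, 0.008, 0, 0.06, 0.06, 0, 0.6],
  [0, 0, 0, 0.045, 0.035, 0, 0.6],
  [0, 0, 0, 0, 0, 0, 0.6],
])

```text
time_s: 6.2
tcp_pos: [0.4921, -0.2661, 0.1066]
orientation: [-3.139, -0.004, 0.004]
contact_force: [-0.1, -0.1, -1.7]
opening: 0.0589
```

Run:
```python
from h import *
c,M,t=tool();print(c,tilt(),t["time_s"],to([.4925,-.269,.068]))
s=snap("wrist","w_j5")
t=snap("side");i=t["img"][130:220,300:420,::-1];cv2.imwrite("pics/s5.png",cv2.resize(i,None,fx=5,fy=5))
```

```text
[ 0.49211038 -0.26613777  0.10662613] [-0.004  0.004  0.004] 6.2 [0.005 0.03  0.386]
```

View pics/w_j5.png

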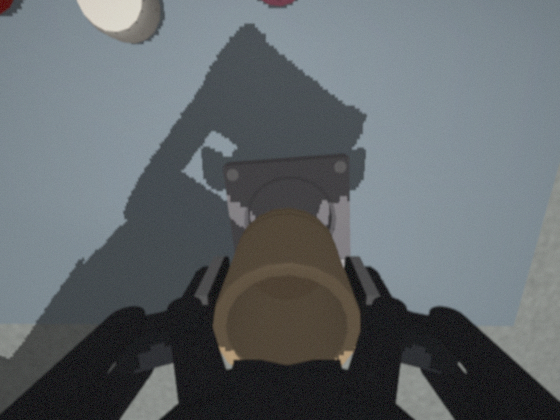

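View pics/s5.png

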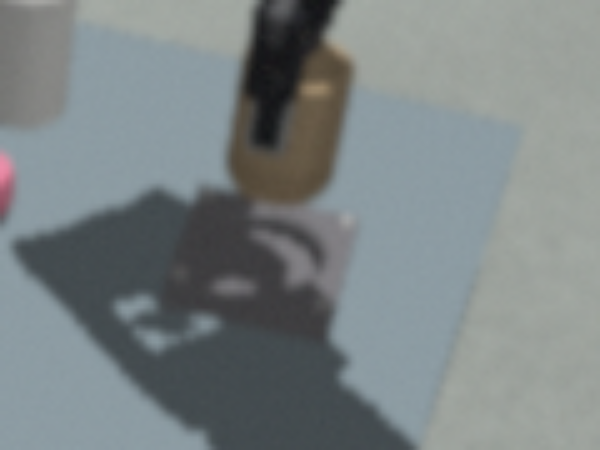

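servo_tool([
  [0, 0, 0, 0.005, 0.03, 0.1, 0.6],
  [0, 0, 0, 0, 0, 0.1, 0.6],
  [0, 0, 0, 0, 0, 0.1, 0.6],
  [0, 0, 0, 0, 0, 0.05, 0.6],
  [0, 0, 0, 0, 0, 0, 0.6],
])

```text
time_s: 6.8
tcp_pos: [0.4914, -0.2668, 0.0677]
orientation: [-3.137, -0.008, 0.008]
contact_force: [-1.0, -0.2, -2.8]
opening: 0.0585
```

Run:
```python
from h import *
c,M,t=tool();print(c,tilt(),t["time_s"],to([.4925,-.269,.043]),t["contact_force"])
s=snap("wrist","w_j6")
```

```text
[ 0.4914383  -0.26681768  0.06769598] [-0.006  0.006  0.006] 6.8 [0.012 0.023 0.247] [-1.03352243 -0.23812835 -2.79811453]
```

View pics/w_j6.png

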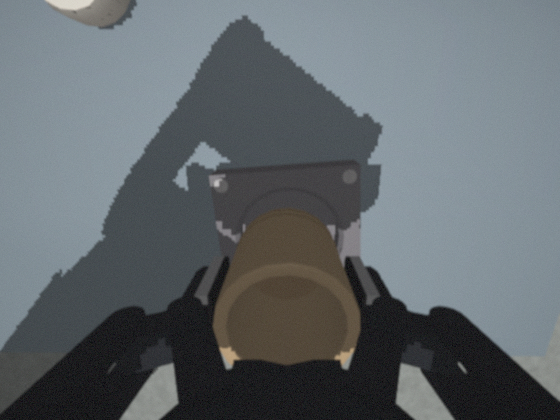

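servo_tool([
  [-0.006, 0.006, 0.006, 0.012, 0.012, 0.06, 0.6],
  [0, 0, 0, 0, 0, 0.06, 0.6],
  [0, 0, 0, 0, 0, 0.05, 0.6],
  [0, 0, 0, 0, 0, 0.02, 0.6],
])

```text
time_s: 7.25
tcp_pos: [0.4936, -0.2689, 0.0485]
orientation: [3.14, -0.001, 0.003]
contact_force: [-0.3, 0.1, -2.3]
opening: 0.0584
```

Run:
```python
from h import *
c,M,t=tool();print(c,tilt(),t["time_s"],to([.4925,-.268,.043]),t["contact_force"])
```

```text
[ 0.49359193 -0.26889251  0.04848012] [ 0.002 -0.003 -0.   ] 7.25 [-0.011 -0.009  0.055] [-0.30501089  0.05518961 -2.28606583]
```

servo_tool([
  [0, 0, 0, -0.008, 0, 0.03, 0.6],
  [0, 0, 0, 0, 0, 0.015, 0.6],
  [0, 0, 0, 0, 0, 0, 0.6],
])

```text
time_s: 7.55
tcp_pos: [0.4926, -0.2688, 0.0433]
orientation: [3.14, -0.001, 0.003]
contact_force: [-1.0, -0.5, -1.2]
opening: 0.0584
```

servo_tool([
  [0, 0, 0, 0, 0, 0.015, 0.6],
  [0, 0, 0, 0, 0, 0, 0.6],
])

```text
time_s: 7.75
tcp_pos: [0.4937, -0.2697, 0.0435]
orientation: [3.139, -0.001, 0.006]
contact_force: [0.1, -0.2, -2.1]
opening: 0.0587
```

servo_tool([
  [0, 0, 0, 0, 0, 0.02, 0.6],
  [0, 0, 0, 0, 0, 0.01, 0.6],
  [0, 0, 0, 0, 0, 0, 0.6],
])

```text
time_s: 8.05
tcp_pos: [0.4953, -0.2707, 0.0431]
orientation: [3.137, -0.001, 0.01]
contact_force: [-0.7, -0.3, -1.7]
opening: 0.0585
```

Run:
```python
from h import *
c,M,t=tool();print(c,tilt(),t["time_s"],t["contact_force"])
s=snap("wrist","w_j7")
t=snap("side");i=t["img"][130:220,300:420,::-1];cv2.imwrite("pics/s7.png",cv2.resize(i,None,fx=5,fy=5))
```

```text
[ 0.49531399 -0.27074301  0.04307101] [ 0.006 -0.008 -0.   ] 8.05 [-0.74293591 -0.30595853 -1.71205195]
```

View pics/s7.png

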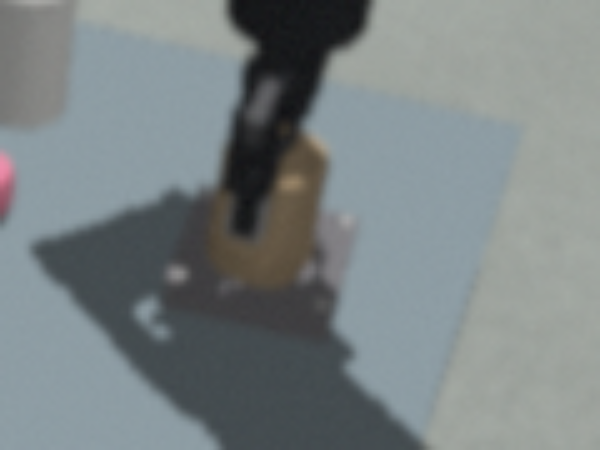

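TCP z has stopped at 0.043, which is the expected seat height (0.035 + 0.008). I'll release gently.

servo_tool([
  [0, 0, 0, 0, 0, 0, 0.25],
  [0, 0, 0, 0, 0, 0, 0.1],
  [0, 0, 0, 0, 0, 0, 0],
  [0, 0, 0, 0, 0, 0, 0],
])

```text
time_s: 8.55
tcp_pos: [0.4954, -0.2708, 0.0426]
orientation: [3.136, -0.0, 0.01]
contact_force: [-0.5, 0.6, -1.3]
opening: 0.0853
```

servo_tool([
  [0, 0, 0, 0, 0, -0.1, 0],
  [0, 0, 0, 0, 0, -0.3, 0],
  [0, 0, 0, 0, 0, -0.4, 0],
  [0, 0, 0, 0, 0, -0.4, 0],
  [0, 0, 0, 0, 0, -0.3, 0],
])

```text
time_s: 9.05
tcp_pos: [0.4904, -0.2673, 0.193]
orientation: [-3.139, 0.001, 0.008]
contact_force: [0.2, -0.0, -0.2]
opening: 0.0851
```

Run:
```python
from h import *
c,M,t=tool();print(c,tilt(),t["time_s"],t["contact_force"])
s=snap("wrist","w_j8")
t=snap("side");i=t["img"][130:220,300:420,::-1];cv2.imwrite("pics/s8.png",cv2.resize(i,None,fx=5,fy=5))
```

```text
[ 0.49037871 -0.26728419  0.19296203] [-0.004  0.006 -0.001] 9.05 [ 0.19367528 -0.04169232 -0.16914891]
```

View pics/s8.png

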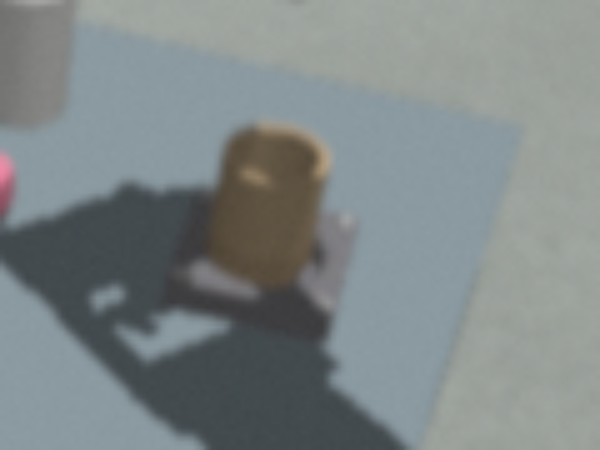

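View pics/w_j8.png

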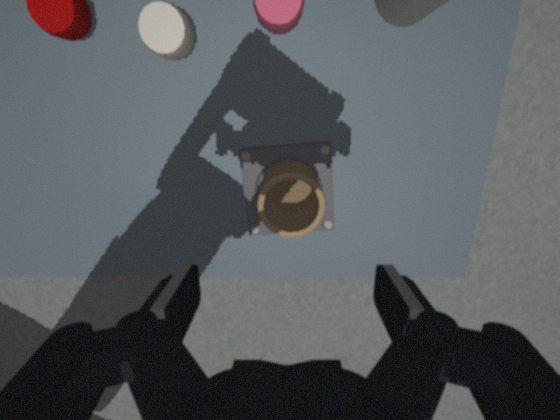

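The jacket stands upright in the pocket, with its rim centred at about (291,205) in the wrist view. I'll measure the rim accurately.

Run:
```python
from h import *
s=snap("wrist")
i=s["img"][160:250,245:340,::-1];cv2.imwrite("pics/j9c.png",cv2.resize(cv2.convertScaleAbs(i,alpha=1.8),None,fx=6,fy=6,interpolation=cv2.INTER_CUBIC))
t=snap("top");im=t["img"];hsv=cv2.cvtColor(im,cv2.COLOR_RGB2HSV)
i=im[240:300,365:425,::-1];cv2.imwrite("pics/t9c.png",cv2.resize(cv2.convertScaleAbs(i,alpha=1.5),None,fx=8,fy=8,interpolation=cv2.INTER_CUBIC))
for u,v in((291,205),(290.5,205.5)):print(plane(s,u,v,.086))
i=im[169:225,193:249,::-1];print(i.shape)
```

```text
[ 0.49433803 -0.27278189  0.086     ]
[ 0.49387871 -0.27234315  0.086     ]
(56, 56, 3)
```

View pics/j9c.png

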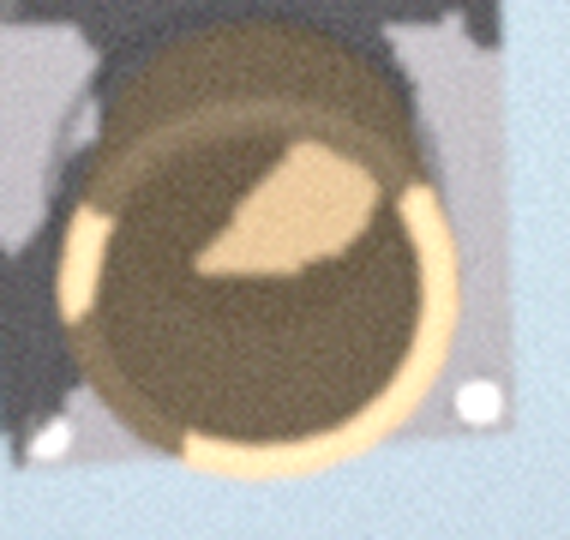

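View pics/t9c.png

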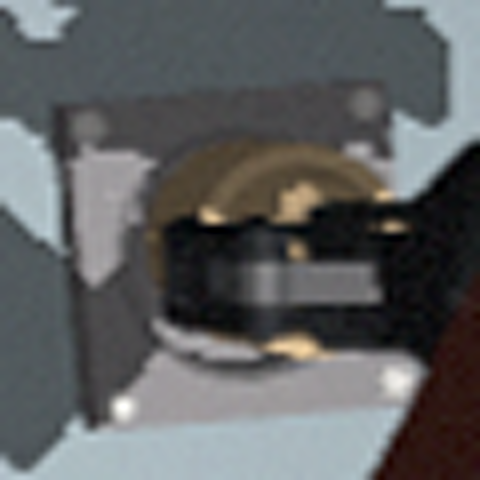

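servo_tool([
  [0, 0, 0, 0.18, -0.44, -0.08, 0],
  [0, 0, 0, 0.18, -0.44, -0.08, 0],
  [0, 0, 0, 0.18, -0.44, -0.08, 0],
  [0, 0, 0, 0.18, -0.44, -0.08, 0],
  [0, 0, 0, 0.18, -0.44, -0.08, 0],
])

```text
time_s: 9.75
tcp_pos: [0.5759, -0.0452, 0.2214]
orientation: [-3.134, 0.022, 0.037]
contact_force: [1.2, -0.2, -0.1]
opening: 0.0857
```

servo_tool([
  [0, 0, 0, 0.18, -0.44, 0, 0],
  [0, 0, 0, 0.18, -0.44, 0, 0],
  [0, 0, 0, 0.18, -0.44, 0, 0],
  [0, 0, 0, 0.18, -0.35, 0, 0],
  [0, 0, 0, 0, 0, 0, 0],
])

```text
time_s: 10.25
tcp_pos: [0.6473, 0.1339, 0.2101]
orientation: [-3.132, 0.012, 0.062]
contact_force: [0.0, -0.8, 0.3]
opening: 0.0856
```

Run:
```python
from h import *
s=snap("wrist","w_l1");c,M,t=tool();print(c,tilt(),t["time_s"])
print(proj(s,[.6567,.13,.116]))
```

```text
[0.64608864 0.13189126 0.20939558] [-0.009  0.054 -0.011] 10.3
[293.1891015  196.56613302]
```

View pics/w_l1.png

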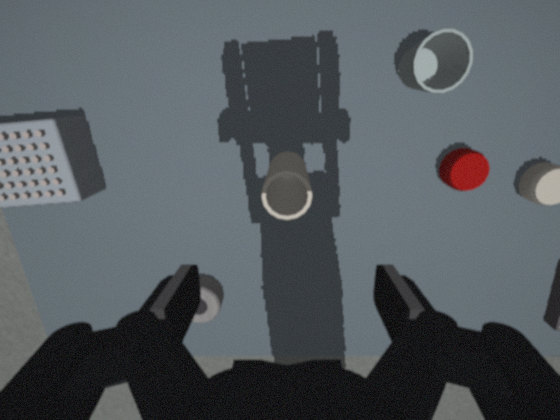

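The liner rim is at about (287,195), directly ahead of the fingers. I'll level the tool and then measure.

servo_tool([
  [-0.009, 0.054, -0.011, 0, 0, 0, 0],
  [0, 0, 0, 0, 0, 0, 0],
])

```text
time_s: 10.5
tcp_pos: [0.6436, 0.1304, 0.2051]
orientation: [3.139, 0.0, -0.01]
contact_force: [-0.1, -0.6, 0.6]
opening: 0.0858
```

Run:
```python
from h import *
s=snap("wrist");c,M,t=tool();print(c,tilt(),t["time_s"])
u,v=map(int,proj(s,[.655,.132,.116]));print(u,v)
i=s["img"][v-45:v+45,u-45:u+45,::-1];cv2.imwrite("pics/l2c.png",cv2.resize(cv2.convertScaleAbs(i,alpha=1.8),None,fx=6,fy=6,interpolation=cv2.INTER_CUBIC))
for d in((0,0),(1,0),(0,1)):print(plane(s,u+d[0],v+d[1],.116))
```

```text
[0.64383899 0.12989748 0.20506794] [ 0.004  0.009 -0.001] 10.55
285 199
[0.65537487 0.13216581 0.116     ]
[0.65537402 0.13136689 0.116     ]
[0.65454226 0.13216745 0.116     ]
```

View pics/l2c.png

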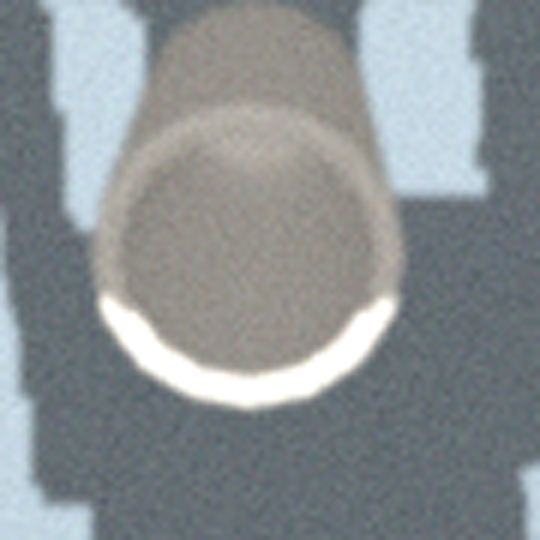

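servo_tool([
  [0.004, 0.009, 0, 0.07, -0.03, 0.2, 0],
  [0, 0, 0, 0.07, -0.02, 0.25, 0],
  [0, 0, 0, 0, 0, 0.1, 0],
  [0, 0, 0, 0, 0, 0, 0],
])

```text
time_s: 10.95
tcp_pos: [0.6571, 0.1294, 0.1484]
orientation: [3.141, -0.011, -0.004]
contact_force: [-0.3, 0.6, -0.6]
opening: 0.0854
```

Run:
```python
from h import *
s=snap("wrist");c,M,t=tool();print(c,tilt(),t["time_s"],to([.6575,.135,.08]))
```

```text
[0.65746575 0.12939966 0.14913623] [ 0.001  0.002 -0.009] 11.0 [ 0.001 -0.057  0.691]
```

servo_tool([
  [0, 0, 0, 0, -0.05, 0, 0],
  [0, 0, 0, 0, -0.02, 0.1, 0],
  [0, 0, 0, 0, 0, 0, 0],
])

```text
time_s: 11.3
tcp_pos: [0.6588, 0.1362, 0.1417]
orientation: [3.141, -0.013, 0.003]
contact_force: [0.4, -0.9, -0.2]
opening: 0.0855
```

Run:
```python
from h import *
s=snap("wrist","w_l3");c,M,t=tool();print(c,tilt(),t["time_s"],to([.6575,.135,.08]))
```

```text
[0.65961921 0.1362641  0.14284032] [ 0.001 -0.005 -0.011] 11.35 [-0.024  0.013  0.628]
```

View pics/w_l3.png

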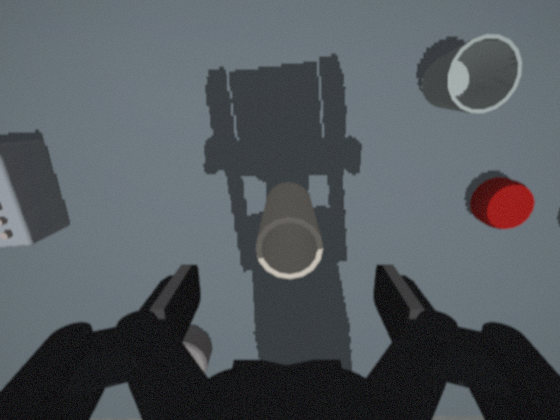

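The liner rim is centred at about (289.5,247.5), between the open fingers.

Run:
```python
from h import *
s=snap("wrist");p=plane(s,289.5,247.5,.116);print(p,to([p[0],p[1],.08]),tilt())
```

```text
[0.65874006 0.13520833 0.116     ] [-0.016  0.01   0.633] [ 0.001 -0.006 -0.01 ]
```

servo_tool([
  [0, -0.005, -0.01, -0.015, 0.008, 0.15, 0],
  [0, 0, 0, 0, 0, 0.2, 0],
  [0, 0, 0, 0, 0, 0.15, 0],
  [0, 0, 0, 0, 0, 0.1, 0],
  [0, 0, 0, 0, 0, 0, 0],
])

```text
time_s: 11.9
tcp_pos: [0.6591, 0.1356, 0.0804]
orientation: [3.141, 0.003, 0.004]
contact_force: [-0.4, -0.9, -0.6]
opening: 0.0852
```

Run:
```python
from h import *
c,M,t=tool();print(c,tilt(),t["time_s"],to([.6582,.135,.08]),t["contact_force"])
```

```text
[0.65912424 0.13557999 0.0803696 ] [ 0.    -0.004  0.002] 11.9 [-0.009  0.006  0.004] [-0.39226284 -0.90928713 -0.62891536]
```

servo_tool([
  [0, 0, 0, -0.005, 0, 0, 0.3],
  [0, 0, 0, 0, 0, 0, 0.45],
  [0, 0, 0, 0, 0, 0, 0.6],
  [0, 0, 0, 0, 0, 0, 0.8],
  [0, 0, 0, 0, 0, 0, 0.8],
])

```text
time_s: 12.4
tcp_pos: [0.6597, 0.1357, 0.0818]
orientation: [3.141, 0.003, 0.008]
contact_force: [0.3, 0.4, -1.5]
opening: 0.0411
```

servo_tool([
  [0, 0, 0, 0, 0, 0, 0.8],
  [0, 0, 0, 0, 0, 0, 0.8],
])

```text
time_s: 12.6
tcp_pos: [0.6597, 0.1357, 0.082]
orientation: [3.141, 0.003, 0.009]
contact_force: [-0.2, 0.5, -0.9]
opening: 0.0413
```

Run:
```python
from h import *
s=snap("wrist","w_l4");c,M,t=tool();print(c,tilt(),t["time_s"],t["contact_force"],t["opening"])
i=s["img"][200:400,180:400,::-1];cv2.imwrite("pics/l4c.png",cv2.resize(cv2.convertScaleAbs(i,alpha=1.8),None,fx=3,fy=3,interpolation=cv2.INTER_CUBIC))
for r in(240,250,260,270,280,300,320):print(r,plane(s,288,r,.116))
```

```text
[0.65971765 0.13569171 0.08200198] [ 0.    -0.007  0.002] 12.65 [ 0.17685065 -0.61811312 -1.3460576 ] 0.04131139392855067
240 [0.69014419 0.1359045  0.116     ]
250 [0.68585349 0.13589345 0.116     ]
260 [0.68146809 0.13588215 0.116     ]
270 [0.67698482 0.13587061 0.116     ]
280 [0.67240037 0.1358588  0.116     ]
300 [0.66291388 0.13583437 0.116     ]
320 [0.65297894 0.13580878 0.116     ]
```

View pics/l4c.png

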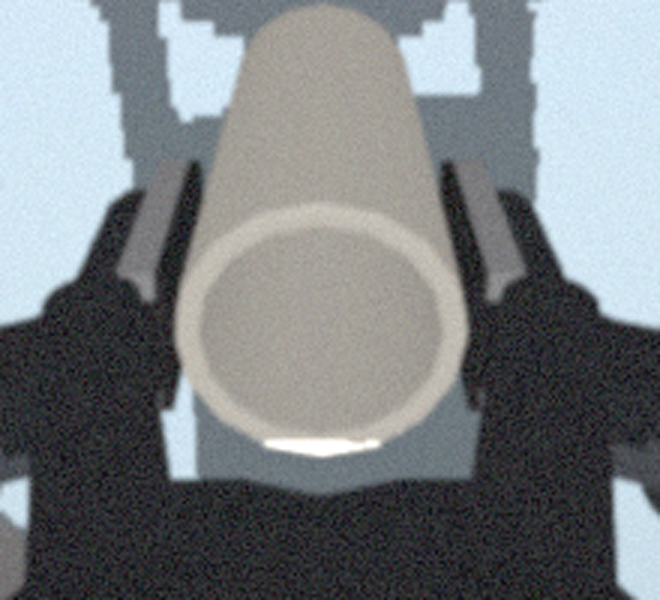

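The liner is held near its top. Its rim spans rows 267–352, which puts its axis 2.3 mm behind the TCP in x. Now I lift.

servo_tool([
  [0, 0, 0, 0, 0, -0.1, 0.8],
  [0, 0, 0, 0, 0, -0.3, 0.8],
  [0, 0, 0, 0, 0, -0.45, 0.8],
  [0, 0, 0, 0, 0, -0.4, 0.8],
  [0, 0, 0, 0, 0, -0.2, 0.8],
])

```text
time_s: 13.15
tcp_pos: [0.6549, 0.1353, 0.2271]
orientation: [3.14, 0.003, -0.012]
contact_force: [1.0, 0.2, -1.4]
opening: 0.041
```

servo_tool([
  [0, 0, 0, -0.1, 0.2, 0, 0.8],
  [0, 0, 0, -0.17, 0.4, 0, 0.8],
  [0, 0, 0, -0.17, 0.4, 0, 0.8],
  [0, 0, 0, -0.17, 0.4, 0, 0.8],
  [0, 0, 0, -0.17, 0.4, 0, 0.8],
])

```text
time_s: 13.65
tcp_pos: [0.5822, -0.0443, 0.2402]
orientation: [-3.141, -0.019, -0.023]
contact_force: [0.2, -0.6, -1.9]
opening: 0.0411
```

servo_tool([
  [0, 0, 0, -0.17, 0.4, 0, 0.8],
  [0, 0, 0, -0.17, 0.4, 0, 0.8],
  [0, 0, 0, -0.17, 0.4, 0, 0.8],
  [0, 0, 0, -0.17, 0.4, 0, 0.8],
  [0, 0, 0, 0, 0, 0, 0.8],
])

```text
time_s: 14.15
tcp_pos: [0.5113, -0.2157, 0.2447]
orientation: [3.136, 0.012, 0.032]
contact_force: [1.0, 0.5, -1.1]
opening: 0.0406
```

Run:
```python
from h import *
c,M,t=tool();print(c,tilt(),t["time_s"],to([.4943,-.2705,.2]),t["contact_force"],t["opening"])
```

```text
[ 0.51126599 -0.2157372   0.24470842] [ 0.007 -0.026  0.01 ] 14.15 [-0.183  0.544  0.446] [ 0.98004988  0.52584619 -1.12976837] 0.04056784484556066
```

servo_tool([
  [0.007, -0.026, 0.01, -0.08, 0.25, 0.1, 0.8],
  [0, 0, 0, -0.08, 0.2, 0.1, 0.8],
  [0, 0, 0, -0.02, 0.09, 0.1, 0.8],
  [0, 0, 0, 0, 0, 0, 0.8],
])

```text
time_s: 14.55
tcp_pos: [0.4941, -0.2716, 0.2174]
orientation: [3.141, -0.005, 0.009]
contact_force: [-0.2, 0.3, -1.1]
opening: 0.0412
```

Run:
```python
from h import *
s=snap("wrist","w_l5");c,M,t=tool();print(c,tilt(),t["time_s"],to([.4943,-.2705,.2]),t["contact_force"],t["opening"])
```

```text
[ 0.49466623 -0.27122228  0.21826394] [ 0.001 -0.008 -0.003] 14.6 [-0.005 -0.007  0.183] [ 0.19243938 -0.82376258 -0.27171071] 0.04092626390087453
```

View pics/w_l5.png

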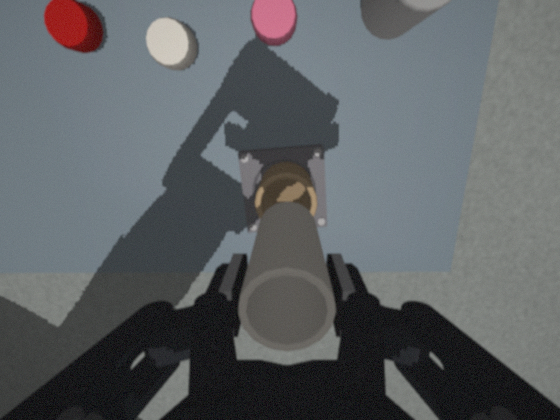

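The liner hangs above the jacket. The jacket rim spans columns 256–317 (centre 286.5) and the liner is centred on 287, so y is aligned. I'll check the side view.

Run:
```python
from h import *
t=snap("side");i=t["img"][80:215,300:430,::-1];cv2.imwrite("pics/s10.png",cv2.resize(i,None,fx=4,fy=4))
c,M,_=tool();a=np.array([c[0]-.0023,c[1],0])
# expected: liner foot centre & top, jacket rim centre
for p in([a[0],a[1],c[2]-.082],[a[0],a[1],c[2]-.082+.116],[.492,-.270,.086],[.492,-.27,.008]):
    print((proj(t,p)-[300,80])*4)
```

```text
[223.99279123 260.58927799]
[253.80158804 102.62678874]
[213.16503159 323.50302081]
[196.59544231 411.04646979]
```

View pics/s10.png

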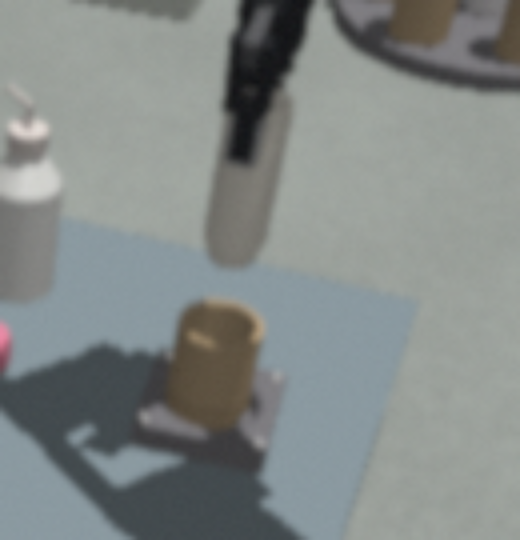

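servo_tool([
  [0, -0.008, 0, 0, -0.005, 0.1, 0.8],
  [0, 0, 0, 0, 0, 0.1, 0.8],
  [0, 0, 0, 0, 0, 0.1, 0.8],
  [0, 0, 0, 0, 0, 0.1, 0.8],
  [0, 0, 0, 0, 0, 0, 0.8],
])

```text
time_s: 15.15
tcp_pos: [0.4972, -0.2667, 0.1763]
orientation: [3.141, 0.005, 0.003]
contact_force: [-0.3, -0.5, -2.1]
opening: 0.0411
```

Run:
```python
from h import *
s=snap("wrist","w_l6");c,M,t=tool();print(c,tilt(),t["time_s"],to([.4947,-.2705,.165]),t["contact_force"],t["opening"])
```

```text
[ 0.49752042 -0.2670084   0.17702407] [ 0.001 -0.004  0.004] 15.2 [-0.029  0.035  0.12 ] [-0.39624802  0.59089999 -1.5550662 ] 0.04080800568268486
```

View pics/w_l6.png

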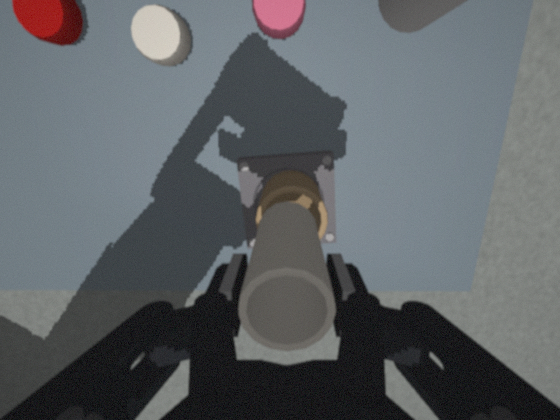

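servo_tool([
  [0, -0.004, 0.004, -0.028, 0.035, 0, 0.8],
  [0, 0, 0, 0, 0, 0.05, 0.8],
  [0, 0, 0, 0, 0, 0, 0.8],
])

```text
time_s: 15.5
tcp_pos: [0.495, -0.2713, 0.1723]
orientation: [3.14, -0.0, 0.001]
contact_force: [-0.2, 0.6, -1.7]
opening: 0.0407
```

Run:
```python
from h import *
s=snap("wrist");c,M,t=tool();print(c,tilt(),t["time_s"],to([.4947,-.2705,.16]),t["contact_force"],t["opening"])
i=s["img"][150:350,180:400,::-1];cv2.imwrite("pics/l7c.png",cv2.resize(cv2.convertScaleAbs(i,alpha=1.8),None,fx=3,fy=3,interpolation=cv2.INTER_CUBIC))
P=lambda p:((proj(s,p)-[180,150])*3).round(0)
print("rim front edge pred",P([.492+.03,-.27,.086]),"inner",P([.492+.024,-.27,.086]))
```

```text
[ 0.4952892  -0.27155394  0.17288072] [ 0.003 -0.002 -0.   ] 15.55 [-0.006 -0.011  0.129] [-0.29148779 -0.13417905 -1.14484405] 0.04096725430877361
rim front edge pred [317.  95.] inner [317. 118.]
```

View pics/l7c.png

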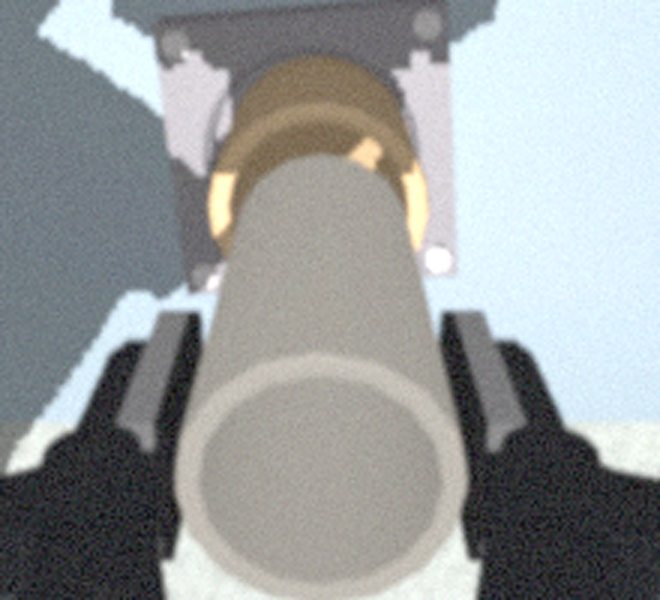

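The rim's front edge (row 102, predicted 95) and side columns give an axis of about (0.491, −0.2705). I'll trim by 1–2 mm and descend.

servo_tool([
  [0.003, -0.002, 0, -0.018, -0.011, 0, 0.8],
  [0, 0, 0, 0, 0, 0.05, 0.8],
  [0, 0, 0, 0, 0, 0.07, 0.8],
  [0, 0, 0, 0, 0, 0.07, 0.8],
  [0, 0, 0, 0, 0, 0, 0.8],
])

```text
time_s: 16.05
tcp_pos: [0.4937, -0.2709, 0.1532]
orientation: [3.14, -0.001, 0.002]
contact_force: [-0.9, 0.5, -2.1]
opening: 0.0412
```

Run:
```python
from h import *
s=snap("wrist");c,M,t=tool();print(c,tilt(),t["time_s"],to([.4935,-.2705,.1]),t["contact_force"],t["opening"],t["wrist_torque"])
i=s["img"][150:350,180:400,::-1];cv2.imwrite("pics/l8c.png",cv2.resize(cv2.convertScaleAbs(i,alpha=1.8),None,fx=3,fy=3,interpolation=cv2.INTER_CUBIC))
```

```text
[ 0.49395396 -0.27102848  0.15364425] [ 0.002 -0.002 -0.001] 16.1 [-0.005 -0.006  0.536] [ 0.41234448 -0.19195929 -2.13831154] 0.04093591403919741 [0.02757245 0.0227911  0.01125714]
```

View pics/l8c.png

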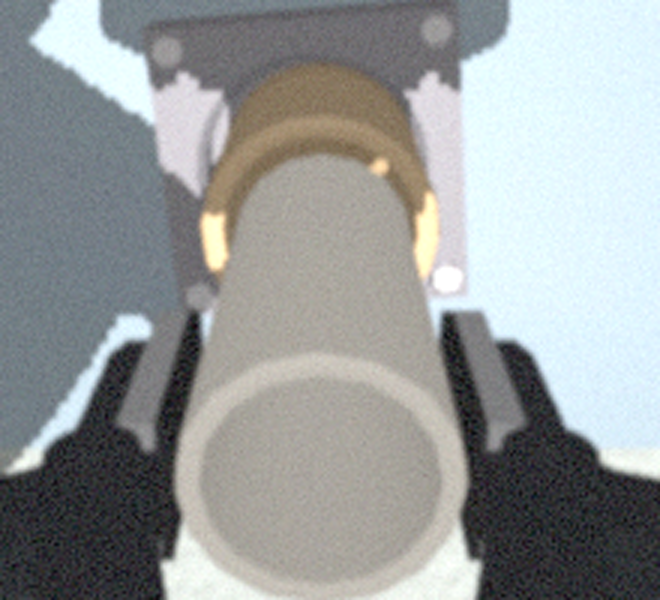

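servo_tool([
  [0.002, -0.002, 0, -0.005, -0.006, 0.07, 0.8],
  [0, 0, 0, 0, 0, 0.07, 0.8],
  [0, 0, 0, 0, 0, 0.07, 0.8],
  [0, 0, 0, 0, 0, 0.07, 0.8],
  [0, 0, 0, 0, 0, 0, 0.8],
])

```text
time_s: 16.6
tcp_pos: [0.4933, -0.2703, 0.1229]
orientation: [-3.141, 0.001, 0.001]
contact_force: [-0.0, 0.1, -1.7]
opening: 0.0406
```

Run:
```python
from h import *
s=snap("wrist");c,M,t=tool();print(c,tilt(),t["time_s"],to([.4935,-.2705,.096]),t["contact_force"],t["opening"],t["wrist_torque"])
i=s["img"][150:350,180:400,::-1];cv2.imwrite("pics/l9c.png",cv2.resize(cv2.convertScaleAbs(i,alpha=1.8),None,fx=3,fy=3,interpolation=cv2.INTER_CUBIC))
```

```text
[ 0.49362505 -0.2704545   0.12341633] [-0.    -0.    -0.001] 16.65 [-0.001  0.     0.274] [-0.61846873  0.38886801 -1.73469382] 0.040928808998825957 [-0.00457567  0.05360759 -0.02747487]
```

View pics/l9c.png

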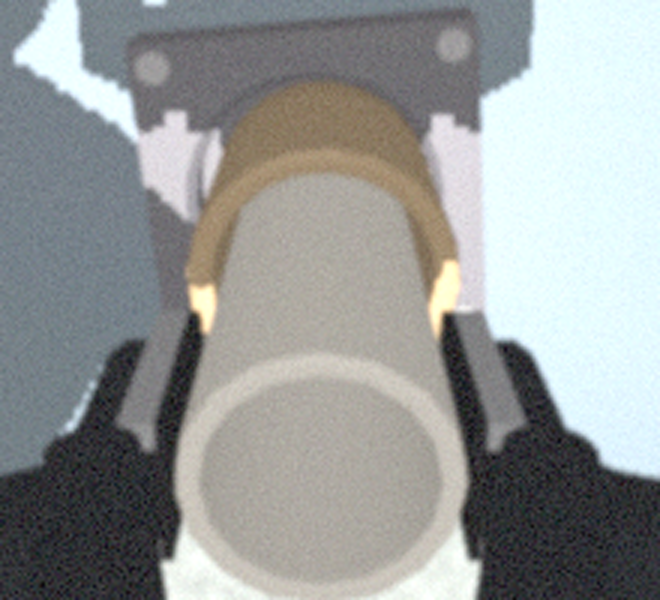

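The liner is well inside the jacket, though close to the front wall, so I'll shift 1 mm back and continue.

servo_tool([
  [0, 0, 0, -0.01, 0, 0.05, 0.8],
  [0, 0, 0, 0, 0, 0.06, 0.8],
  [0, 0, 0, 0, 0, 0.06, 0.8],
  [0, 0, 0, 0, 0, 0.03, 0.8],
  [0, 0, 0, 0, 0, 0, 0.8],
])

```text
time_s: 17.15
tcp_pos: [0.4931, -0.2709, 0.1024]
orientation: [3.141, -0.001, 0.002]
contact_force: [-1.2, -0.3, -2.4]
opening: 0.0411
```

Run:
```python
from h import *
s=snap("wrist");c,M,t=tool();print(c,tilt(),t["time_s"],to([.4925,-.2705,.096]),t["contact_force"],t["opening"],t["wrist_torque"])
```

```text
[ 0.4931923  -0.27093258  0.10252607] [ 0.001 -0.002 -0.001] 17.2 [-0.007 -0.004  0.065] [ 0.42519934 -0.58580794 -1.46743572] 0.040879263360161955 [ 0.04224249 -0.01852736 -0.04277111]
```

servo_tool([
  [0, 0, 0, -0.006, 0, 0.03, 0.8],
  [0, 0, 0, 0, 0, 0.025, 0.8],
  [0, 0, 0, 0, 0, 0, 0.8],
])

```text
time_s: 17.5
tcp_pos: [0.493, -0.2712, 0.0972]
orientation: [3.14, -0.001, 0.004]
contact_force: [-0.5, -0.4, -1.9]
opening: 0.0414
```

servo_tool([
  [0, 0, 0, 0, 0, 0.015, 0.8],
  [0, 0, 0, 0, 0, 0, 0.8],
])

```text
time_s: 17.7
tcp_pos: [0.4931, -0.2713, 0.0957]
orientation: [3.14, -0.001, 0.005]
contact_force: [-0.6, 0.7, -1.9]
opening: 0.0408
```

servo_tool([
  [0, 0, 0, 0, 0, 0.015, 0.8],
  [0, 0, 0, 0, 0, 0, 0.8],
])

```text
time_s: 17.9
tcp_pos: [0.4938, -0.2718, 0.0951]
orientation: [3.139, -0.001, 0.007]
contact_force: [-0.2, 0.2, -1.1]
opening: 0.0408
```

Run:
```python
from h import *
s=snap("wrist");c,M,t=tool();print(c,tilt(),t["time_s"],t["contact_force"],t["opening"],t["wrist_torque"])
i=s["img"][150:350,180:400,::-1];cv2.imwrite("pics/l10c.png",cv2.resize(cv2.convertScaleAbs(i,alpha=1.8),None,fx=3,fy=3,interpolation=cv2.INTER_CUBIC))
```

```text
[ 0.49375839 -0.27174036  0.09501357] [ 0.004 -0.005 -0.001] 17.95 [-0.38543016  0.6217143  -1.14975774] 0.0409834424150296 [-0.02076606  0.0260675  -0.00351552]
```

View pics/l10c.png

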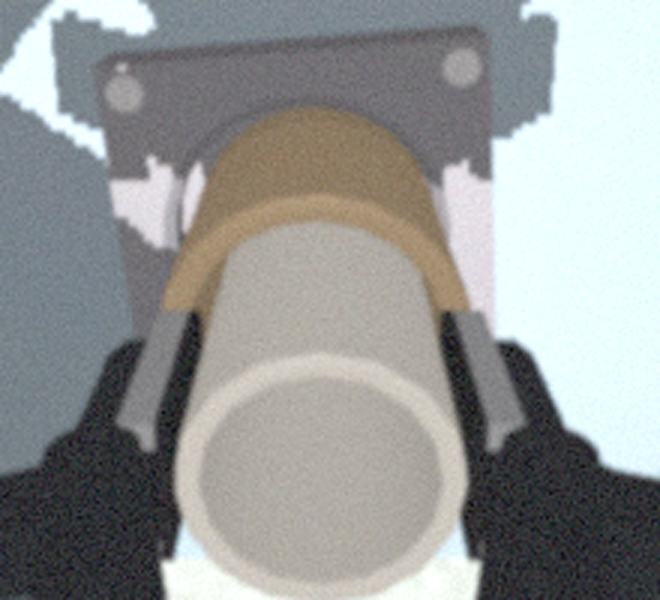

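TCP z has stopped at 0.095 (expected about 0.096), so the liner is standing on the jacket floor. I'll release it.

servo_tool([
  [0, 0, 0, 0, 0, 0, 0.45],
  [0, 0, 0, 0, 0, 0, 0.3],
  [0, 0, 0, 0, 0, 0, 0],
  [0, 0, 0, 0, 0, 0, 0],
])

```text
time_s: 18.35
tcp_pos: [0.4942, -0.2721, 0.0955]
orientation: [3.138, -0.001, 0.008]
contact_force: [1.3, -0.3, 0.2]
opening: 0.0848
```

servo_tool([
  [0, 0, 0, 0, 0, -0.1, 0],
  [0, 0, 0, 0, 0, -0.3, 0],
  [0, 0, 0, 0, 0, -0.4, 0],
  [0, 0, 0, 0, 0, -0.3, 0],
  [0, 0, 0, 0, 0, 0, 0],
])

```text
time_s: 18.85
tcp_pos: [0.4929, -0.2712, 0.2105]
orientation: [3.139, -0.001, 0.005]
contact_force: [-0.8, -0.3, 0.1]
opening: 0.0851
```

Run:
```python
from h import *
s=snap("wrist","w_l11");c,M,t=tool();print(c,tilt(),t["time_s"],t["contact_force"])
u,v=map(int,proj(s,[.4915,-.271,.130]));print(u,v)
i=s["img"][v-60:v+60,u-60:u+60,::-1];i=cv2.resize(cv2.convertScaleAbs(i,alpha=1.6),None,fx=4,fy=4,interpolation=cv2.INTER_CUBIC)
t=snap("side");j=t["img"][110:210,310:390,::-1];j=cv2.resize(j,(384,480),interpolation=cv2.INTER_CUBIC)
cv2.imwrite("pics/l12.png",np.hstack([i[:480],j[:480]]))
for d in((0,0),(1,0),(0,1)):print(plane(s,u+d[0],v+d[1],.130))
```

```text
[ 0.49199101 -0.27057747  0.20839016] [ 0.001 -0.001 -0.   ] 18.9 [ 0.19170568 -0.0338822   0.06550291]
287 219
[ 0.49161957 -0.27099123  0.13      ]
[ 0.49161826 -0.27177715  0.13      ]
[ 0.49078541 -0.27099079  0.13      ]
```

View pics/l12.png

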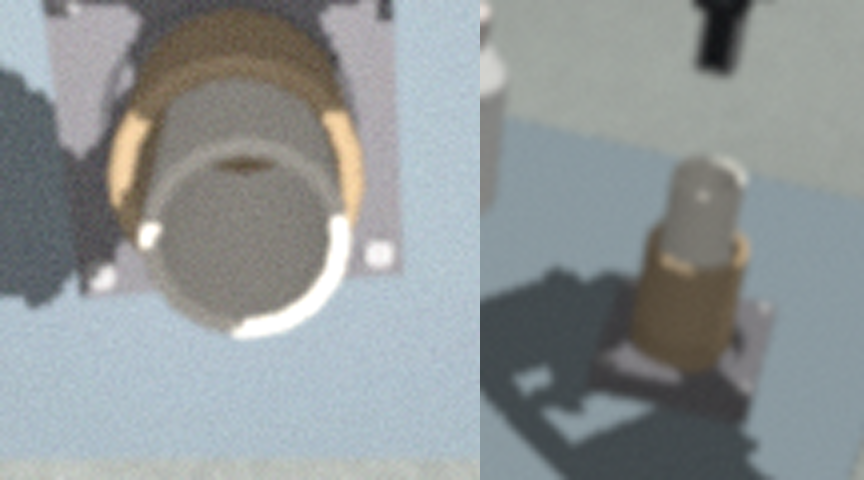

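The liner stands upright in the jacket. In the crop its rim is centred at (245,238), giving an axis of about (0.492, −0.272) at the top. Next is the white cover.

servo_tool([
  [0, 0, 0, 0.4, -0.3, 0, 0],
  [0, 0, 0, 0.4, -0.3, 0, 0],
  [0, 0, 0, 0.4, -0.3, 0.1, 0],
  [0, 0, 0, 0.3, -0.25, 0.2, 0],
  [0, 0, 0, 0, 0, 0.15, 0],
])

```text
time_s: 19.45
tcp_pos: [0.6404, -0.1526, 0.1529]
orientation: [-3.137, 0.011, 0.015]
contact_force: [0.3, 0.5, 0.3]
opening: 0.0848
```

servo_tool([
  [0, 0, 0, 0, 0, 0.1, 0],
  [0, 0, 0, 0, 0, 0, 0],
])

```text
time_s: 19.65
tcp_pos: [0.6357, -0.1507, 0.1349]
orientation: [-3.133, 0.008, 0.035]
contact_force: [0.1, -0.4, -0.2]
opening: 0.0852
```

Run:
```python
from h import *
s=snap("wrist","w_c1");c,M,t=tool();print(c,tilt(),t["time_s"],t["contact_force"])
print(proj(s,[.641,-.154,.032]))
```

```text
[ 0.63575907 -0.15109818  0.13565803] [-0.01   0.027 -0.007] 19.7 [-0.09497566 -0.36614459 -0.55239407]
[292.33444759 199.92781272]
```

View pics/w_c1.png

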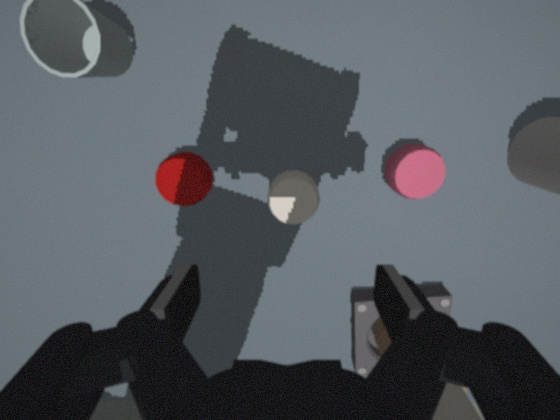

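The white cover is at about (294,197), between the red one (184,178) and the pink one (416,171). I'll level the tool and measure.

servo_tool([
  [-0.01, 0.027, -0.007, 0.03, 0.02, 0, 0],
  [0, 0, 0, 0, 0, 0, 0],
])

```text
time_s: 19.9
tcp_pos: [0.6379, -0.1553, 0.1362]
orientation: [3.14, -0.004, 0.002]
contact_force: [-0.3, -0.7, 0.1]
opening: 0.0853
```

Run:
```python
from h import *
s=snap("wrist");c,M,t=tool();print(c,tilt(),t["time_s"])
u,v=map(int,proj(s,[.641,-.154,.032]));print(u,v)
i=s["img"][v-45:v+45,u-45:u+45,::-1];cv2.imwrite("pics/c2c.png",cv2.resize(cv2.convertScaleAbs(i,alpha=1.8),None,fx=6,fy=6,interpolation=cv2.INTER_CUBIC))
for d in((0,0),(1,0),(0,1)):print(plane(s,u+d[0],v+d[1],.032),plane(s,u+d[0],v+d[1],.025))
```

```text
[ 0.63817411 -0.15548099  0.13678577] [ 0.002 -0.003 -0.003] 19.95
285 204
[ 0.64157468 -0.15332535  0.032     ] [ 0.63946775 -0.15328878  0.025     ]
[ 0.64157187 -0.15418137  0.032     ] [ 0.63946486 -0.15416909  0.025     ]
[ 0.64067989 -0.15332129  0.032     ] [ 0.63854758 -0.15328461  0.025     ]
```

View pics/c2c.png

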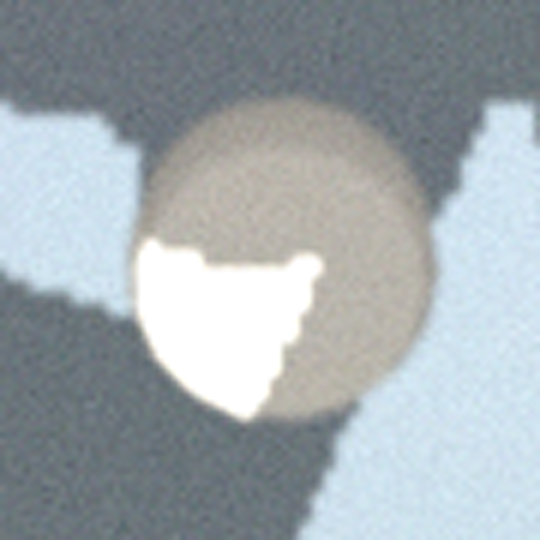

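servo_tool([
  [0, 0, 0, 0.015, 0, 0.2, 0],
  [0, 0, 0, 0, 0, 0.25, 0],
  [0, 0, 0, 0, 0, 0.25, 0],
  [0, 0, 0, 0, 0, 0.15, 0],
  [0, 0, 0, 0, 0, 0, 0],
])

```text
time_s: 20.45
tcp_pos: [0.6443, -0.1609, 0.0582]
orientation: [3.134, -0.011, 0.026]
contact_force: [-0.0, 0.4, 0.3]
opening: 0.0854
```

Run:
```python
from h import *
s=snap("wrist","w_c3");c,M,t=tool();print(c,tilt(),t["time_s"],t["contact_force"],to([.6398,-.1554,.007]))
```

```text
[ 0.64516016 -0.16116967  0.0594546 ] [ 0.01  -0.023 -0.009] 20.5 [-0.31713169 -0.42135815  0.3680886 ] [-0.064 -0.061  0.523]
```

View pics/w_c3.png

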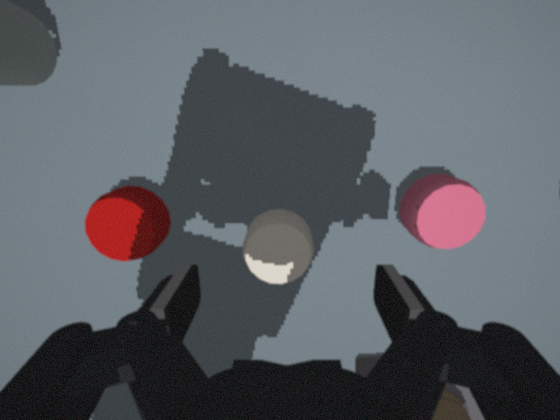

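servo_tool([
  [0.01, -0.023, -0.009, -0.035, -0.04, 0, 0],
  [0, 0, 0, -0.025, -0.02, 0, 0],
  [0, 0, 0, 0, 0, 0, 0],
])

```text
time_s: 20.8
tcp_pos: [0.6414, -0.1558, 0.0636]
orientation: [3.14, 0.0, 0.007]
contact_force: [-1.0, -0.3, 0.3]
opening: 0.0855
```

Run:
```python
from h import *
s=snap("wrist");c,M,t=tool();print(c,tilt(),t["time_s"],t["contact_force"],to([.6398,-.1554,.007]))
i=s["img"][180:310,180:400,::-1];cv2.imwrite("pics/c4c.png",cv2.resize(cv2.convertScaleAbs(i,alpha=1.8),None,fx=3,fy=3,interpolation=cv2.INTER_CUBIC))
for v in(220,270,300):print(v,plane(s,287,v,.025))
```

```text
[ 0.64177004 -0.1559996   0.06390181] [ 0.002 -0.007  0.   ] 20.85 [-1.218984    0.41973415 -1.05165552] [-0.023 -0.007  0.569]
220 [ 0.65426476 -0.15538828  0.025     ]
270 [ 0.61845815 -0.15538901  0.025     ]
300 [ 0.59498451 -0.15538949  0.025     ]
```

View pics/c4c.png

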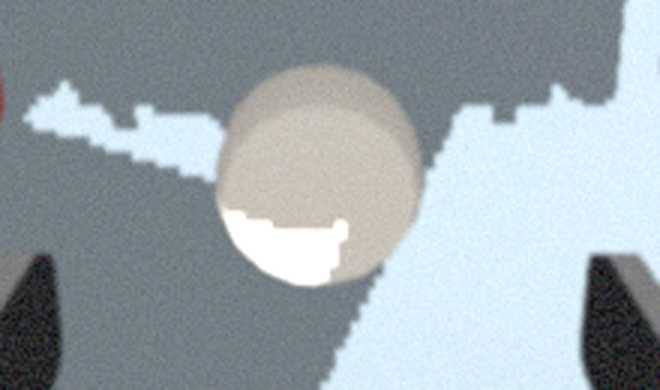

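Run:
```python
from h import *
s=snap("wrist")
print(plane(s,287,214.3,.032)[0]-.0205,plane(s,287,275.5,.032)[0]+.0205,plane(s,287,275.5,.025)[0]+.023,plane(s,287,201.7,.010)[0]-.023)
```

```text
0.640296636074026 0.6391057584360891 0.6375768062195084 0.639478681709037
```

servo_tool([
  [0.002, -0.007, 0, -0.022, -0.005, 0.1, 0],
  [0, 0, 0, 0, 0, 0.12, 0],
  [0, 0, 0, 0, 0, 0.12, 0],
  [0, 0, 0, 0, 0, 0.08, 0],
  [0, 0, 0, 0, 0, 0, 0],
])

```text
time_s: 21.4
tcp_pos: [0.6389, -0.1553, 0.0176]
orientation: [-3.141, -0.0, 0.002]
contact_force: [-0.5, -0.1, -0.8]
opening: 0.0853
```

Run:
```python
from h import *
c,M,t=tool();print(c,tilt(),t["time_s"],t["contact_force"],to([.6395,-.1554,.007]))
```

```text
[ 0.63890571 -0.15529326  0.017636  ] [-0.     0.002  0.   ] 21.4 [-0.53264865 -0.05186587 -0.77745543] [0.006 0.001 0.106]
```

servo_tool([
  [0, 0, 0, 0.005, 0, 0.06, 0],
  [0, 0, 0, 0, 0, 0.045, 0.2],
  [0, 0, 0, 0, 0, 0, 0.4],
  [0, 0, 0, 0, 0, 0, 0.6],
  [0, 0, 0, 0, 0, 0, 0.8],
])

```text
time_s: 21.9
tcp_pos: [0.6395, -0.1553, 0.0057]
orientation: [-3.141, -0.0, 0.003]
contact_force: [-0.4, 0.6, -1.4]
opening: 0.0445
```

servo_tool([
  [0, 0, 0, 0, 0, 0, 0.8],
  [0, 0, 0, 0, 0, 0, 0.8],
])

```text
time_s: 22.1
tcp_pos: [0.6396, -0.1554, 0.0061]
orientation: [-3.141, -0.001, 0.002]
contact_force: [-0.6, 0.1, -1.4]
opening: 0.0446
```

Run:
```python
from h import *
s=snap("wrist");c,M,t=tool();print(c,tilt(),t["time_s"],t["contact_force"],t["opening"])
i=s["img"][200:400,180:400,::-1];cv2.imwrite("pics/c5c.png",cv2.resize(cv2.convertScaleAbs(i,alpha=1.8),None,fx=3,fy=3,interpolation=cv2.INTER_CUBIC))
```

```text
[ 0.63966091 -0.15535775  0.00609227] [-0.     0.002  0.   ] 22.15 [-0.94202253 -0.2285378  -0.65885358] 0.04487824974719904
```

View pics/c5c.png

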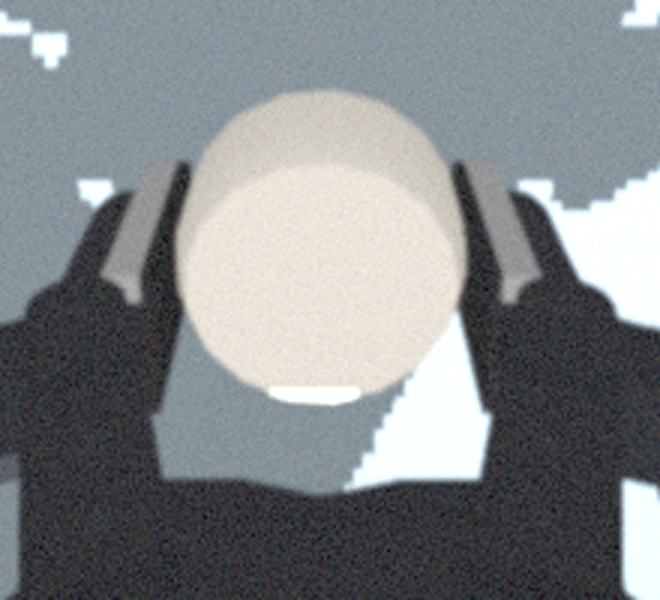

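The cover is held. Its flat top spans rows 254–335. I'll work out the offset.

Run:
```python
from h import *
s=snap("wrist")
a,b=plane(s,287,254,.032)[0],plane(s,287,334.7,.032)[0];print(a,b,(a+b)/2,a-b,plane(s,287,230,.010)[0]-.023)
```

```text
0.6603478235708083 0.6185401275907596 0.6394439755807839 0.04180769598004874 0.6395380206634614
```

servo_tool([
  [0, 0, 0, 0, 0, -0.1, 0.8],
  [0, 0, 0, 0, 0, -0.3, 0.8],
  [0, 0, 0, 0, 0, -0.45, 0.8],
  [0, 0, 0, 0, 0, -0.45, 0.8],
  [0, 0, 0, 0, 0, -0.35, 0.8],
])

```text
time_s: 22.7
tcp_pos: [0.634, -0.1534, 0.1693]
orientation: [-3.135, -0.0, 0.029]
contact_force: [1.1, -0.0, -1.0]
opening: 0.0443
```

servo_tool([
  [0, 0, 0, -0.2, 0.15, -0.2, 0.8],
  [0, 0, 0, -0.35, 0.28, 0, 0.8],
  [0, 0, 0, -0.35, 0.28, 0, 0.8],
  [0, 0, 0, -0.3, 0.24, 0, 0.8],
  [0, 0, 0, 0, 0, 0, 0.8],
])

```text
time_s: 23.2
tcp_pos: [0.5182, -0.2532, 0.2073]
orientation: [3.136, 0.008, 0.009]
contact_force: [0.9, 0.2, -1.3]
opening: 0.0448
```

Run:
```python
from h import *
c,M,t=tool();print(c,tilt(),t["time_s"],t["contact_force"],t["opening"],to([.492,-.272,.165]))
```

```text
[ 0.51821472 -0.25323338  0.20733815] [ 0.008 -0.007  0.006] 23.2 [ 0.92363751  0.19230681 -1.25824782] 0.04478514918671848 [-0.265  0.184  0.423]
```

servo_tool([
  [0.008, -0.007, 0.006, -0.14, 0.1, 0.05, 0.8],
  [0, 0, 0, -0.1, 0.07, 0.1, 0.8],
  [0, 0, 0, -0.025, 0.01, 0.05, 0.8],
  [0, 0, 0, 0, 0, 0, 0.8],
])

```text
time_s: 23.6
tcp_pos: [0.492, -0.2717, 0.1889]
orientation: [3.141, -0.003, 0.008]
contact_force: [-0.0, 0.6, -0.8]
opening: 0.0447
```

Run:
```python
from h import *
s=snap("wrist","w_c6");c,M,t=tool();print(c,tilt(),t["time_s"],t["contact_force"],t["opening"],to([.492,-.272,.165]))
i=s["img"][100:350,150:420,::-1];cv2.imwrite("pics/c6c.png",cv2.resize(cv2.convertScaleAbs(i,alpha=1.6),None,fx=2.4,fy=2.4,interpolation=cv2.INTER_CUBIC))
```

```text
[ 0.49226696 -0.27165882  0.18912772] [ 0.001 -0.007 -0.002] 23.65 [-0.39494538  0.9122739  -1.55633016] 0.044590525259801665 [-0.004  0.003  0.241]
```

View pics/c6c.png

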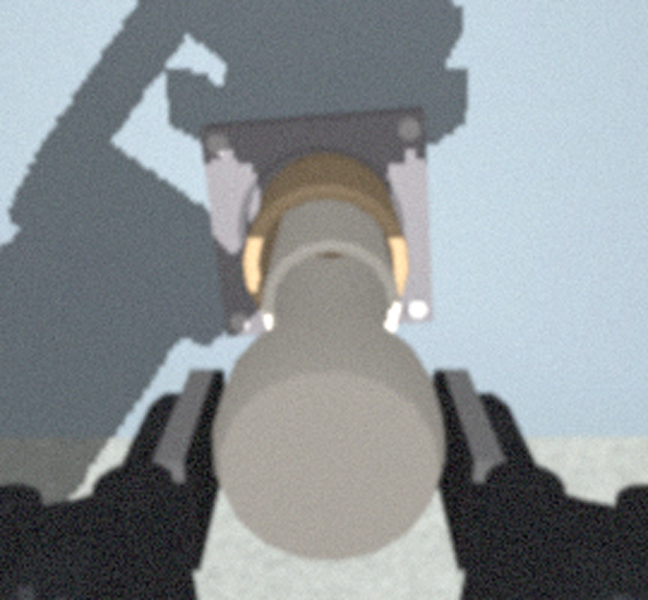

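Run:
```python
from h import *
s=snap("wrist")
i=s["img"][185:245,245:335,::-1];cv2.imwrite("pics/c7c.png",cv2.resize(cv2.convertScaleAbs(i,alpha=1.8),None,fx=8,fy=8,interpolation=cv2.INTER_CUBIC))
P=lambda p:((proj(s,p)-[245,185]+.5)*8).round(0)
print(P([.492+.021,-.272,.13]),P([.492,-.272+.021,.13]),P([.492,-.272-.021,.13]),P([.493+.021,-.273,.13]))
```

```text
[348. 120.] [114. 346.] [583. 346.] [360. 109.]
```

View pics/c7c.png

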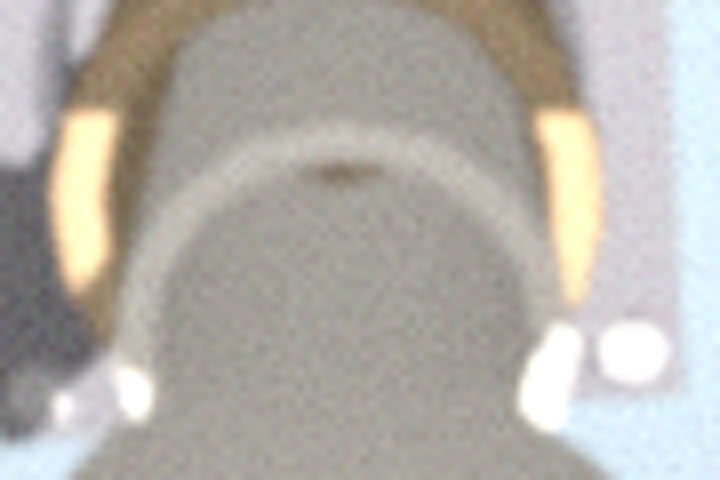

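The liner rim matches the predicted pixels to within a pixel, so (0.492, −0.272) holds. I'll descend.

servo_tool([
  [0, -0.007, 0, 0, 0.003, 0.08, 0.8],
  [0, 0, 0, 0, 0, 0.1, 0.8],
  [0, 0, 0, 0, 0, 0.1, 0.8],
  [0, 0, 0, 0, 0, 0.06, 0.8],
  [0, 0, 0, 0, 0, 0, 0.8],
])

```text
time_s: 24.2
tcp_pos: [0.4945, -0.2703, 0.152]
orientation: [3.142, 0.003, 0.001]
contact_force: [0.2, 0.5, -0.3]
opening: 0.0446
```

Run:
```python
from h import *
s=snap("wrist","w_c8");c,M,t=tool();print(c,tilt(),t["time_s"],t["contact_force"],t["opening"],to([.492,-.272,.126]))
i=s["img"][150:350,180:400,::-1];cv2.imwrite("pics/c8c.png",cv2.resize(cv2.convertScaleAbs(i,alpha=1.8),None,fx=3,fy=3,interpolation=cv2.INTER_CUBIC))
```

```text
[ 0.49456355 -0.27039996  0.15242607] [ 0.    -0.001  0.003] 24.25 [-0.23051051 -0.13196006 -1.43126443] 0.044803605148648555 [-0.026  0.016  0.264]
```

View pics/c8c.png

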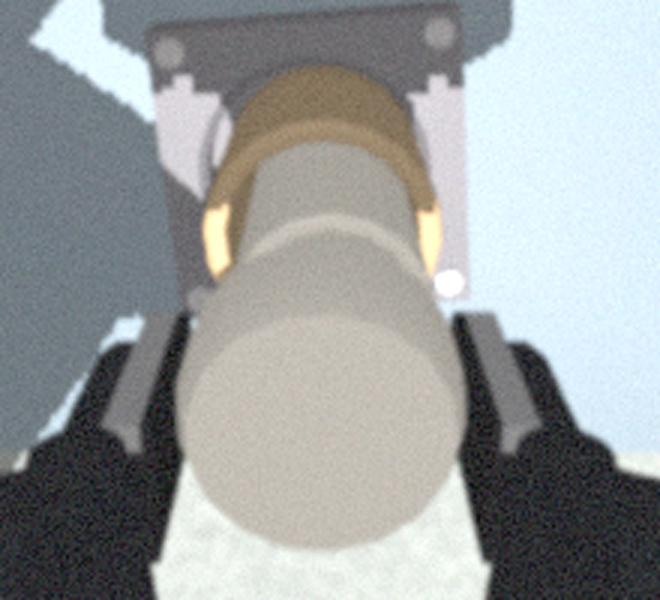

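Drifted about 2.6 mm in x and 1.6 mm in y. I'll correct that and then lower in small steps.

servo_tool([
  [0, 0, 0, -0.026, 0.016, 0, 0.8],
  [0, 0, 0, 0, 0, 0.04, 0.8],
  [0, 0, 0, 0, 0, 0.04, 0.8],
  [0, 0, 0, 0, 0, 0, 0.8],
])

```text
time_s: 24.65
tcp_pos: [0.4923, -0.2729, 0.1448]
orientation: [3.14, 0.003, 0.004]
contact_force: [-0.7, -0.6, -1.0]
opening: 0.0446
```

Run:
```python
from h import *
s=snap("wrist");c,M,t=tool();print(c,tilt(),t["time_s"],t["contact_force"],t["opening"],to([.492,-.272,.126]))
i=s["img"][150:350,180:400,::-1];cv2.imwrite("pics/c9c.png",cv2.resize(cv2.convertScaleAbs(i,alpha=1.8),None,fx=3,fy=3,interpolation=cv2.INTER_CUBIC))
P=lambda p:((proj(s,p)-[180,150]+.5)*3).round(0)
print(P([.492+.021,-.272,.13]),P([c[0]+.023,c[1],c[2]-.006+.010]))
```

```text
[ 0.49250387 -0.2729802   0.14516509] [ 0.002 -0.003  0.002] 24.7 [ 1.55750232 -0.24381942 -0.80982606] 0.04463784937515974 [-0.006 -0.01   0.192]
[321. 215.] [327. 240.]
```

View pics/c9c.png

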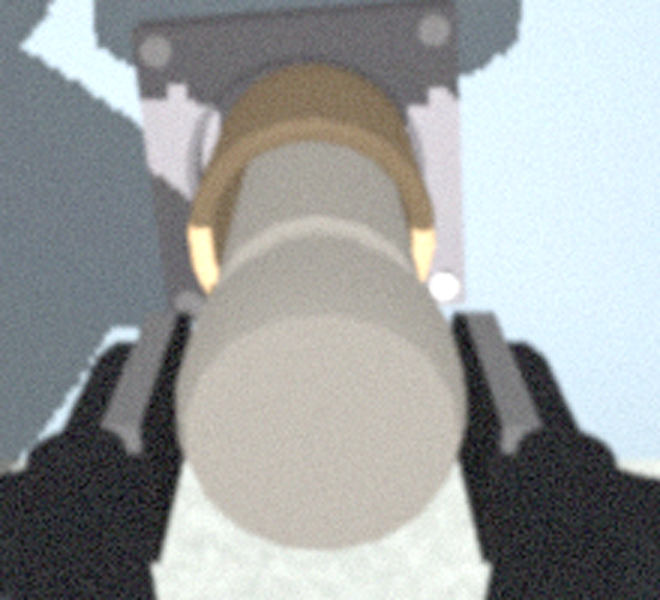

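servo_tool([
  [0.002, -0.003, 0, -0.005, -0.01, 0.03, 0.8],
  [0, 0, 0, 0, 0, 0.04, 0.8],
  [0, 0, 0, 0, 0, 0.03, 0.8],
  [0, 0, 0, 0, 0, 0, 0.8],
])

```text
time_s: 25.1
tcp_pos: [0.4923, -0.2721, 0.1348]
orientation: [3.141, 0.003, 0.002]
contact_force: [0.2, 0.1, -1.4]
opening: 0.045
```

Run:
```python
from h import *
s=snap("wrist");c,M,t=tool();print(c,tilt(),t["time_s"],t["contact_force"],t["opening"],to([.492,-.272,.126]))
```

```text
[ 0.49240379 -0.27215594  0.13499399] [ 0.001 -0.002  0.002] 25.15 [-0.37965008  0.01286894 -0.45497242] 0.04413241469843041 [-0.004 -0.002  0.09 ]
```

servo_tool([
  [0, 0, 0, -0.004, 0, 0.03, 0.8],
  [0, 0, 0, 0, 0, 0.03, 0.8],
  [0, 0, 0, 0, 0, 0.015, 0.8],
  [0, 0, 0, 0, 0, 0, 0.8],
])

```text
time_s: 25.55
tcp_pos: [0.4921, -0.2722, 0.1269]
orientation: [3.141, 0.003, 0.002]
contact_force: [0.0, -0.3, -0.5]
opening: 0.0443
```

servo_tool([
  [0, 0, 0, 0, 0, 0.015, 0.8],
  [0, 0, 0, 0, 0, 0, 0.8],
])

```text
time_s: 25.75
tcp_pos: [0.4923, -0.2724, 0.1256]
orientation: [3.14, 0.003, 0.003]
contact_force: [0.7, 0.9, -1.7]
opening: 0.0445
```

Run:
```python
from h import *
s=snap("wrist");c,M,t=tool();print(c,tilt(),t["time_s"],t["contact_force"],t["opening"],to([.492,-.272,.126]))
i=s["img"][150:350,180:400,::-1];cv2.imwrite("pics/c10c.png",cv2.resize(cv2.convertScaleAbs(i,alpha=1.8),None,fx=3,fy=3,interpolation=cv2.INTER_CUBIC))
```

```text
[ 0.49236234 -0.27241502  0.12564091] [ 0.002 -0.003  0.002] 25.8 [ 0.82353209  0.26294297 -0.71056139] 0.044551258262067385 [-0.004 -0.004 -0.004]
```

View pics/c10c.png

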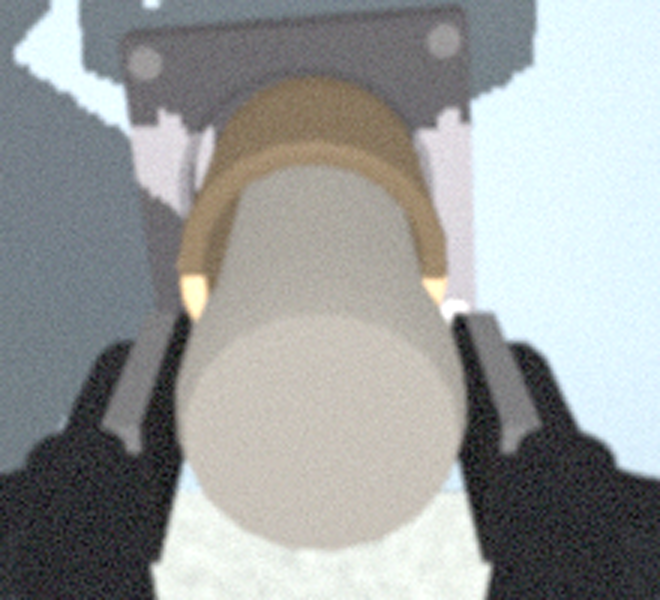

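One more small nudge down to confirm it is seated, then release.

servo_tool([
  [0, 0, 0, 0, 0, 0.015, 0.8],
  [0, 0, 0, 0, 0, 0.005, 0.8],
  [0, 0, 0, 0, 0, 0, 0.8],
])

```text
time_s: 26.1
tcp_pos: [0.4935, -0.2731, 0.1256]
orientation: [3.139, 0.003, 0.007]
contact_force: [0.4, 0.5, -0.4]
opening: 0.0448
```

servo_tool([
  [0, 0, 0, 0, 0, 0, 0.4],
  [0, 0, 0, 0, 0, 0, 0.25],
  [0, 0, 0, 0, 0, 0, 0],
  [0, 0, 0, 0, 0, 0, 0],
])

```text
time_s: 26.5
tcp_pos: [0.4933, -0.273, 0.1251]
orientation: [3.139, 0.003, 0.007]
contact_force: [-0.7, 0.8, -0.9]
opening: 0.0854
```

servo_tool([
  [0, 0, 0, 0, 0, -0.1, 0],
  [0, 0, 0, 0, 0, -0.3, 0],
  [0, 0, 0, 0, 0, -0.4, 0],
  [0, 0, 0, 0, 0, -0.3, 0],
  [0, 0, 0, 0, 0, 0, 0],
])

```text
time_s: 27.0
tcp_pos: [0.492, -0.2721, 0.2396]
orientation: [3.141, 0.003, 0.002]
contact_force: [0.4, 0.2, 0.8]
opening: 0.0858
```

Run:
```python
from h import *
s=snap("wrist","w_c11");c,M,t=tool();print(c,tilt(),t["time_s"],t["contact_force"])
u,v=map(int,proj(s,[.492,-.272,.152]));print(u,v)
i=s["img"][v-60:v+60,u-60:u+60,::-1];i=cv2.resize(cv2.convertScaleAbs(i,alpha=1.6),None,fx=4,fy=4,interpolation=cv2.INTER_CUBIC)
t=snap("side");j=t["img"][110:210,310:390,::-1];j=cv2.resize(j,(384,480),interpolation=cv2.INTER_CUBIC)
cv2.imwrite("pics/c12.png",np.hstack([i[:480],j[:480]]))
for d in((0,0),(1,0),(0,1)):print(plane(s,u+d[0],v+d[1],.152))
```

```text
[ 0.49112593 -0.27149649  0.23751147] [-0.001  0.001  0.002] 27.05 [ 0.00402962  0.7626311  -0.21754579]
287 214
[ 0.49230291 -0.27177143  0.152     ]
[ 0.49230372 -0.27257833  0.152     ]
[ 0.49145051 -0.27177282  0.152     ]
```

View pics/c12.png

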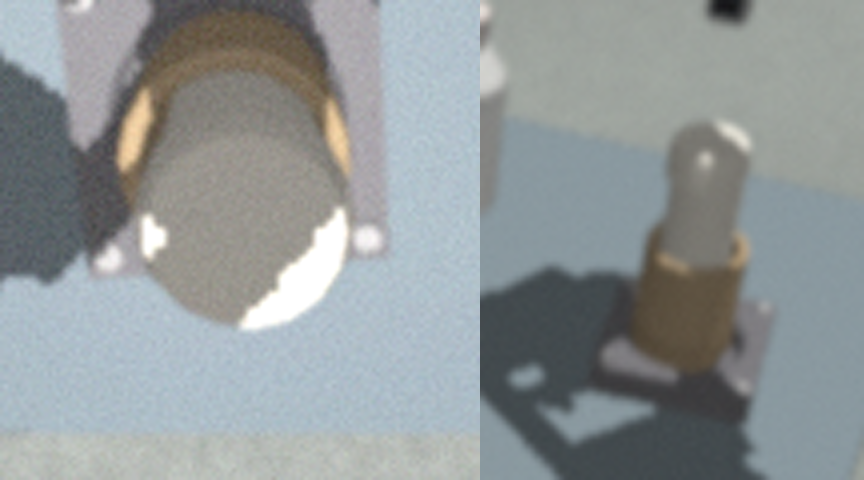

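The cover is seated flush on the liner, and the side view shows the stack straight. Now the cap.

servo_tool([
  [0, 0, 0, 0, -0.48, 0, 0],
  [0, 0, 0, 0, -0.48, 0, 0],
  [0, 0, 0, 0, -0.48, 0.05, 0],
  [0, 0, 0, 0, -0.48, 0.1, 0],
  [0, 0, 0, 0, -0.48, 0.1, 0],
])

```text
time_s: 27.6
tcp_pos: [0.4863, -0.0295, 0.2035]
orientation: [-3.136, 0.017, 0.02]
contact_force: [0.6, -0.6, -0.1]
opening: 0.0854
```

servo_tool([
  [0, 0, 0, 0, -0.48, 0.1, 0],
  [0, 0, 0, 0, -0.48, 0.1, 0],
  [0, 0, 0, 0, -0.48, 0.1, 0],
  [0, 0, 0, 0, -0.48, 0.1, 0],
  [0, 0, 0, 0, -0.4, 0.1, 0],
])

```text
time_s: 28.1
tcp_pos: [0.4788, 0.2065, 0.1444]
orientation: [-3.137, 0.018, 0.045]
contact_force: [1.7, 0.8, 0.7]
opening: 0.0853
```

Run:
```python
from h import *
c,M,t=tool();print(c,tilt(),t["time_s"],to([.485,.25,.135]))
```

```text
[0.47875701 0.20652815 0.14439138] [-0.005  0.037 -0.014] 28.1 [ 0.06  -0.435  0.094]
```

servo_tool([
  [-0.005, 0.037, -0.014, 0.04, -0.35, 0, 0],
  [0, 0, 0, 0.02, -0.1, 0, 0],
  [0, 0, 0, 0, 0, 0, 0],
])

```text
time_s: 28.4
tcp_pos: [0.4782, 0.2559, 0.1359]
orientation: [3.137, 0.012, -0.021]
contact_force: [0.4, 0.0, 0.6]
opening: 0.0856
```

Run:
```python
from h import *
s=snap("wrist","w_k1");c,M,t=tool();print(c,tilt(),t["time_s"])
print(proj(s,[.4833,.25,.028]))
```

```text
[0.4779237  0.25515524 0.13582925] [0.006 0.018 0.008] 28.45
[293.82505529 199.52239457]
```

View pics/w_k1.png

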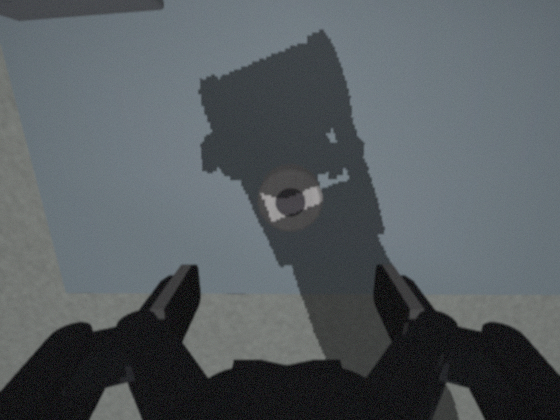

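The cap's dark seat is at about (290,202). I'll level the tool and measure.

servo_tool([
  [0.006, 0.018, 0.008, 0.04, 0.03, 0, 0],
  [0, 0, 0, 0, 0, 0, 0],
])

```text
time_s: 28.65
tcp_pos: [0.4817, 0.2493, 0.1346]
orientation: [3.14, -0.004, -0.002]
contact_force: [0.6, -0.5, 0.4]
opening: 0.0853
```

Run:
```python
from h import *
s=snap("wrist");c,M,t=tool();print(c,tilt(),t["time_s"])
u,v=map(int,proj(s,[.483,.252,.028]));print(u,v)
i=s["img"][v-45:v+45,u-45:u+45,::-1];cv2.imwrite("pics/k2c.png",cv2.resize(cv2.convertScaleAbs(i,alpha=2),None,fx=6,fy=6,interpolation=cv2.INTER_CUBIC))
for d in((0,0),(1,0),(0,1)):print(plane(s,u+d[0],v+d[1],.028))
```

```text
[0.4817339  0.24934443 0.13476166] [ 0.002  0.001 -0.003] 28.7
284 205
[0.48357444 0.25214869 0.028     ]
[0.48357149 0.25128349 0.028     ]
[0.48266844 0.25215378 0.028     ]
```

View pics/k2c.png

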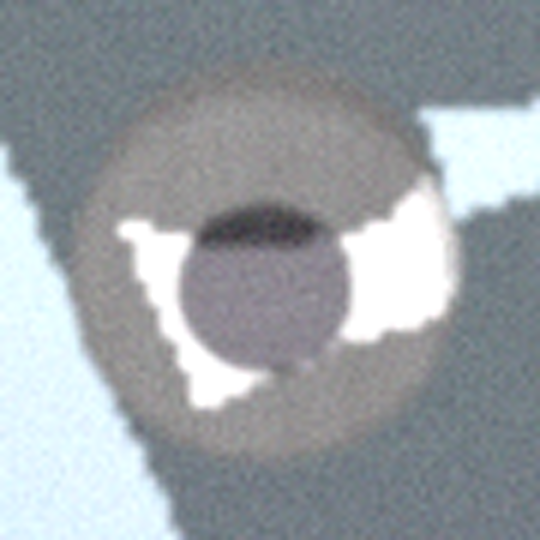

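servo_tool([
  [0.002, 0, 0, 0, -0.02, 0.15, 0],
  [0, 0, 0, 0, 0, 0.2, 0],
  [0, 0, 0, 0, 0, 0.2, 0],
  [0, 0, 0, 0, 0, 0.1, 0],
  [0, 0, 0, 0, 0, 0, 0],
])

```text
time_s: 29.2
tcp_pos: [0.4835, 0.2478, 0.0667]
orientation: [-3.14, 0.015, -0.003]
contact_force: [0.1, 0.3, -0.3]
opening: 0.0857
```

Run:
```python
from h import *
s=snap("wrist");c,M,t=tool();print(c,tilt(),t["time_s"])
u,v=map(int,proj(s,[.483,.252,.028]));print(u,v)
i=s["img"][v-70:v+70,u-90:u+90,::-1];cv2.imwrite("pics/k3c.png",cv2.resize(cv2.convertScaleAbs(i,alpha=2),None,fx=4,fy=4,interpolation=cv2.INTER_CUBIC))
for d in((0,0),(1,0),(0,1)):print(plane(s,u+d[0],v+d[1],.028))
```

```text
[0.48380905 0.24791453 0.06731813] [-0.002 -0.003 -0.012] 29.25
281 239
[0.4831475  0.25223128 0.028     ]
[0.48314115 0.25157854 0.028     ]
[0.48243916 0.25224259 0.028     ]
```

View pics/k3c.png

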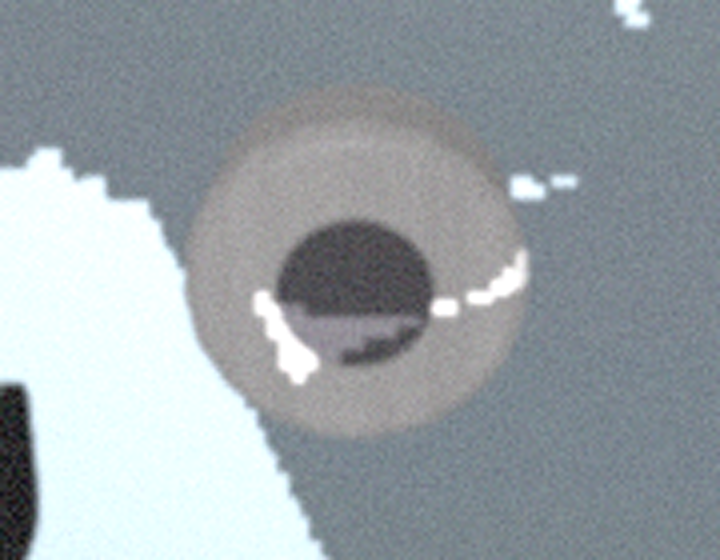

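Run:
```python
from h import *
s=snap("wrist");f=lambda r:169+(r+.5)/4-.5
for z in(.028,.025,.031):
  X=[plane(s,281,f(r),z)[0] for r in(220,365,122,437)];print(z,np.round(X,4),(X[0]+X[1])/2,X[0]-X[1],(X[2]+X[3])/2,X[2]-X[3])
print(plane(s,191+356/4,240,.028), plane(s,281,f(85),0)[0]-.029)
```

```text
0.028 [0.4939 0.468  0.5103 0.4544] 0.4809819516819173 0.0258940728924395 0.48235041835495507 0.05593580585879948
0.025 [0.4928 0.4665 0.5095 0.4526] 0.4796511780013289 0.026321151356055394 0.4810422151925952 0.0568583713480727
0.031 [0.495  0.4696 0.5112 0.4562] 0.4823127253625058 0.025466994428823664 0.483658621517315 0.055013240369526095
[0.48249214 0.25305752 0.028     ] 0.4803045505943089
```

servo_tool([
  [-0.002, -0.003, -0.012, -0.026, -0.045, 0, 0],
  [0, 0, 0, 0, 0, 0.1, 0],
  [0, 0, 0, 0, 0, 0.12, 0],
  [0, 0, 0, 0, 0, 0.1, 0],
  [0, 0, 0, 0, 0, 0, 0],
])

```text
time_s: 29.8
tcp_pos: [0.4846, 0.2547, 0.037]
orientation: [-3.139, -0.002, -0.012]
contact_force: [0.8, -0.5, -0.8]
opening: 0.0853
```

Run:
```python
from h import *
s=snap("wrist","w_k4");c,M,t=tool();print(c,tilt(),t["time_s"],to([.4812,.2527,.005]))
```

```text
[0.48498353 0.25478885 0.03753402] [-0.004 -0.011  0.002] 29.85 [-0.041  0.022  0.325]
```

View pics/w_k4.png

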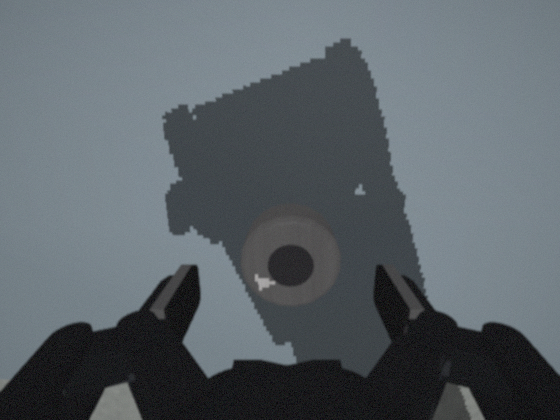

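servo_tool([
  [-0.004, -0.011, 0.002, -0.038, 0.021, 0.05, 0],
  [0, 0, 0, 0, 0, 0.1, 0],
  [0, 0, 0, 0, 0, 0.08, 0],
  [0, 0, 0, 0, 0, 0, 0],
])

```text
time_s: 30.25
tcp_pos: [0.4812, 0.2525, 0.0128]
orientation: [3.141, -0.001, -0.0]
contact_force: [-0.2, -1.5, -1.2]
opening: 0.0855
```

Run:
```python
from h import *
s=snap("wrist");c,M,t=tool();print(c,tilt(),t["time_s"],to([.4812,.2525,.005]),t["contact_force"])
i=s["img"][200:400,180:400,::-1];cv2.imwrite("pics/k5c.png",cv2.resize(cv2.convertScaleAbs(i,alpha=1.8),None,fx=3,fy=3,interpolation=cv2.INTER_CUBIC))
```

```text
[0.48153563 0.25267497 0.01326883] [-0.    -0.    -0.001] 30.3 [-0.003  0.002  0.083] [-0.15235907  0.36733017  0.72654378]
```

View pics/k5c.png

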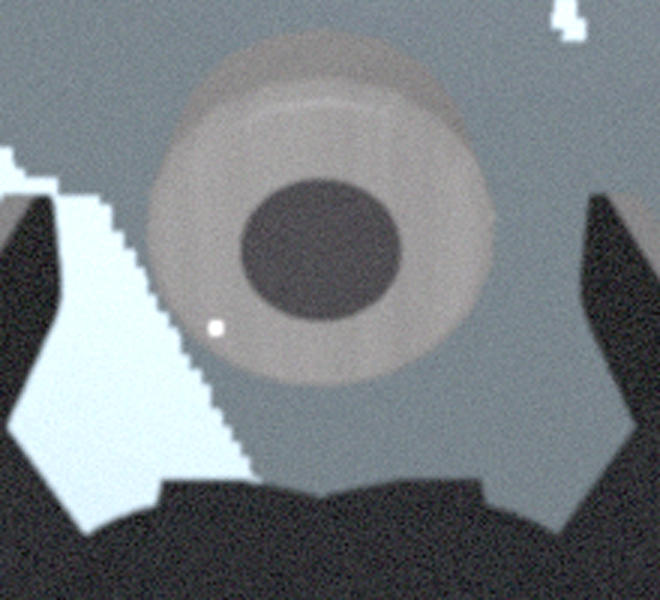

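servo_tool([
  [0, 0, 0, 0, 0, 0.05, 0],
  [0, 0, 0, 0, 0, 0.03, 0.1],
  [0, 0, 0, 0, 0, 0, 0.3],
  [0, 0, 0, 0, 0, 0, 0.45],
  [0, 0, 0, 0, 0, 0, 0.6],
], grip_force=45)

```text
time_s: 30.8
tcp_pos: [0.4826, 0.253, 0.0054]
orientation: [-3.141, 0.001, -0.003]
contact_force: [-0.3, -0.4, -2.2]
opening: 0.0546
```

servo_tool([
  [0, 0, 0, 0, 0, 0, 0.6],
  [0, 0, 0, 0, 0, 0, 0.6],
  [0, 0, 0, 0, 0, 0, 0.6],
])

```text
time_s: 31.1
tcp_pos: [0.4826, 0.253, 0.0054]
orientation: [-3.141, 0.001, -0.004]
contact_force: [0.8, 0.7, -1.6]
opening: 0.0541
```

Run:
```python
from h import *
s=snap("wrist");c,M,t=tool();print(c,tilt(),t["time_s"],t["contact_force"],t["opening"])
i=s["img"][200:400,180:400,::-1];cv2.imwrite("pics/k6c.png",cv2.resize(cv2.convertScaleAbs(i,alpha=1.8),None,fx=3,fy=3,interpolation=cv2.INTER_CUBIC))
f=lambda r:200+(r+.5)/3-.5
for r in(75,180,210,330,400,420):print(r,plane(s,287,f(r),.028)[0])
```

```text
[0.48253697 0.25300146 0.00540488] [-0.001 -0.003 -0.001] 31.15 [-0.00852035  0.16387653 -1.29918062] 0.05472309051114991
75 0.5152453353487498
180 0.4987378407026205
210 0.49378202662884313
330 0.4727880057478586
400 0.4595993715466315
420 0.455692755123823
```

View pics/k6c.png

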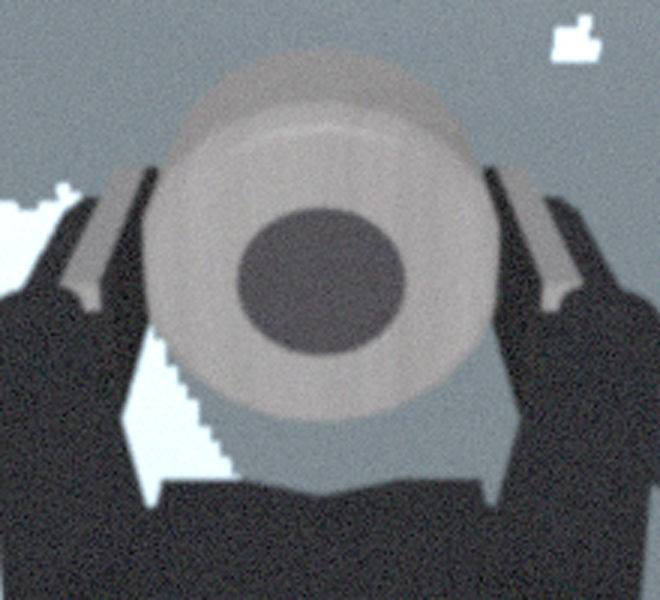

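The cap is held, with its seat centred at about row 281 of the crop, so its axis is within 1 mm of the TCP. Now I lift and carry it over.

servo_tool([
  [0, 0, 0, 0, 0, -0.1, 0.6],
  [0, 0, 0, 0, 0, -0.3, 0.6],
  [0, 0, 0, 0, 0, -0.45, 0.6],
  [0, 0, 0, 0, 0, -0.45, 0.6],
  [0, 0, 0, 0, 0, -0.45, 0.6],
])

```text
time_s: 31.65
tcp_pos: [0.4736, 0.2497, 0.1768]
orientation: [3.134, -0.001, -0.033]
contact_force: [0.1, -0.4, -1.5]
opening: 0.0545
```

servo_tool([
  [0, 0, 0, 0, 0.2, -0.3, 0.6],
  [0, 0, 0, 0, 0.4, -0.1, 0.6],
  [0, 0, 0, 0, 0.4, 0, 0.6],
  [0, 0, 0, 0, 0.4, 0, 0.6],
  [0, 0, 0, 0, 0.4, 0, 0.6],
])

```text
time_s: 32.15
tcp_pos: [0.4794, 0.0708, 0.2334]
orientation: [3.141, 0.015, 0.004]
contact_force: [1.0, -0.2, -2.0]
opening: 0.0545
```

Run:
```python
from h import *
s=snap("wrist","w_k7");c,M,t=tool();print(c,tilt(),t["time_s"],t["contact_force"],t["opening"],to([.494,-.2726,.21]))
```

```text
[0.47951588 0.06470029 0.23338143] [ 0.01  -0.002  0.008] 32.2 [ 0.57749025 -5.14806946 -1.93097742] 0.05478580961062809 [0.124 3.372 0.261]
```

View pics/w_k7.png

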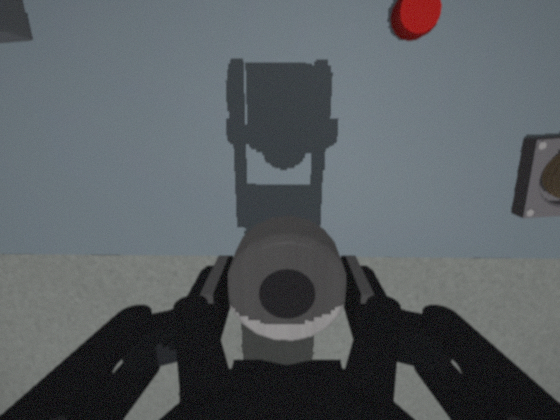

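The cap is firmly held. I'll carry on to the stack.

servo_tool([
  [0.01, -0.002, 0.008, 0.02, 0.42, 0, 0.6],
  [0, 0, 0, 0.02, 0.42, 0, 0.6],
  [0, 0, 0, 0.02, 0.42, 0, 0.6],
  [0, 0, 0, 0.02, 0.42, 0, 0.6],
  [0, 0, 0, 0.02, 0.42, 0, 0.6],
])

```text
time_s: 32.7
tcp_pos: [0.4875, -0.1483, 0.2351]
orientation: [-3.138, -0.007, -0.003]
contact_force: [0.7, 1.0, -2.6]
opening: 0.0545
```

servo_tool([
  [0, 0, 0, 0.02, 0.42, 0, 0.6],
  [0, 0, 0, 0.02, 0.35, 0, 0.6],
  [0, 0, 0, 0.02, 0.2, 0, 0.6],
  [0, 0, 0, 0, 0, 0, 0.6],
])

```text
time_s: 33.1
tcp_pos: [0.4918, -0.2534, 0.2357]
orientation: [-3.14, 0.005, -0.003]
contact_force: [0.9, 0.8, -2.1]
opening: 0.0548
```

Run:
```python
from h import *
c,M,t=tool();print(c,tilt(),t["time_s"],t["contact_force"],t["opening"],to([.494,-.2726,.21]))
```

```text
[ 0.49184987 -0.25336255  0.2356712 ] [-0.002 -0.002 -0.004] 33.1 [ 0.89287358  0.798164   -2.10589924] 0.05479568602316296 [0.022 0.193 0.256]
```

servo_tool([
  [0, 0, -0.004, 0.01, 0.12, 0, 0.6],
  [0, 0, 0, 0.01, 0.07, 0, 0.6],
  [0, 0, 0, 0, 0, 0, 0.6],
])

```text
time_s: 33.4
tcp_pos: [0.4934, -0.2716, 0.2354]
orientation: [-3.138, -0.002, -0.001]
contact_force: [0.2, 0.2, -1.6]
opening: 0.0547
```

Run:
```python
from h import *
s=snap("wrist");c,M,t=tool();print(c,tilt(),t["time_s"],t["contact_force"],t["opening"],to([.494,-.2726,.21]))
i=s["img"][120:350,150:420,::-1];cv2.imwrite("pics/k8c.png",cv2.resize(cv2.convertScaleAbs(i,alpha=1.8),None,fx=2.6,fy=2.6,interpolation=cv2.INTER_CUBIC))
P=lambda p:((proj(s,p)-[150,120]+.5)*2.6).round(0)
print(P([.4935+.023,-.2726,.145]),P([.4935,-.2726+.023,.14]),P([.4935,-.2726-.023,.14]),P([.4935,-.2726,.152]))
```

```text
[ 0.49331829 -0.27113462  0.23534782] [-0.005 -0.     0.002] 33.45 [ 0.13269483  0.07589138 -1.51863243] 0.05419569712042854 [0.007 0.016 0.253]
[363. 171.] [291. 238.] [435. 238.] [363. 250.]
```

View pics/k8c.png

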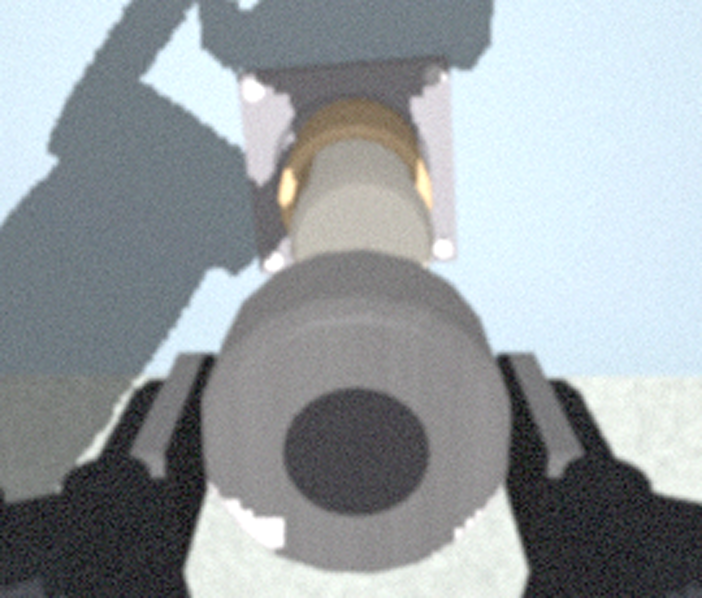

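Run:
```python
from h import *
s=snap("wrist")
i=s["img"][165:225,250:330,::-1];cv2.imwrite("pics/k9c.png",cv2.resize(cv2.convertScaleAbs(i,alpha=2.2,beta=-60),None,fx=8,fy=8,interpolation=cv2.INTER_CUBIC))
P=lambda p:((proj(s,p)-[250,165]+.5)*8).round(0)
for r,z in((.0205,.152),(.023,.145),(.023,.130)): print(P([.4935+r,-.2726,z]))
```

```text
[324. 209.]
[323. 167.]
[322. 134.]
```

View pics/k9c.png

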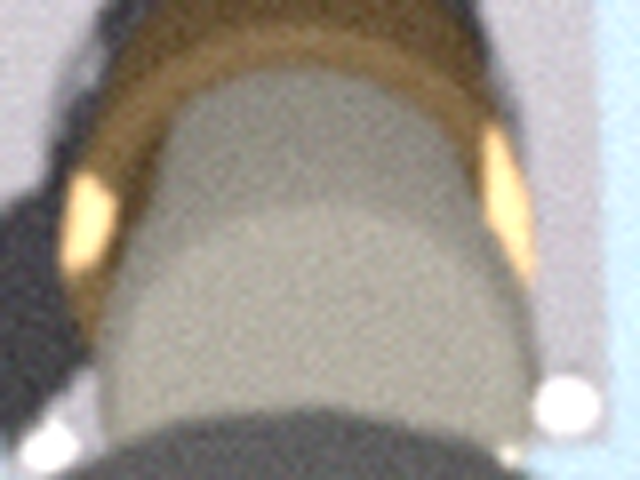

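servo_tool([
  [-0.005, 0, 0, 0.008, 0.01, 0.1, 0.6],
  [0, 0, 0, 0, 0, 0.15, 0.6],
  [0, 0, 0, 0, 0, 0.15, 0.6],
  [0, 0, 0, 0, 0, 0.1, 0.6],
  [0, 0, 0, 0, 0, 0, 0.6],
])

```text
time_s: 34.0
tcp_pos: [0.4936, -0.2684, 0.1798]
orientation: [-3.139, -0.008, 0.003]
contact_force: [-0.5, 0.4, -1.7]
opening: 0.0543
```

Run:
```python
from h import *
s=snap("wrist");c,M,t=tool();print(c,tilt(),t["time_s"],t["contact_force"],t["opening"],to([.4945,-.2722,.165]))
```

```text
[ 0.49388673 -0.26851612  0.18050039] [-0.003  0.001  0.007] 34.05 [-0.05038786  0.47768362 -2.76409262] 0.05429957712685561 [0.006 0.037 0.155]
```

servo_tool([
  [-0.003, 0, 0.007, 0.006, 0.037, 0, 0.6],
  [0, 0, 0, 0, 0, 0.06, 0.6],
  [0, 0, 0, 0, 0, 0.05, 0.6],
  [0, 0, 0, 0, 0, 0, 0.6],
])

```text
time_s: 34.45
tcp_pos: [0.4958, -0.2734, 0.1703]
orientation: [3.139, -0.001, 0.003]
contact_force: [0.3, 0.4, -1.5]
opening: 0.0547
```

Run:
```python
from h import *
s=snap("wrist");c,M,t=tool();print(c,tilt(),t["time_s"],t["contact_force"],t["opening"],to([.4945,-.2722,.16]))
i=s["img"][150:350,180:400,::-1];i=cv2.resize(cv2.convertScaleAbs(i,alpha=1.8),None,fx=2,fy=2.,interpolation=cv2.INTER_CUBIC)
t=snap("side");j=t["img"][110:210,310:390,::-1];j=cv2.resize(cv2.convertScaleAbs(j,alpha=1.2),(320,400),interpolation=cv2.INTER_CUBIC)
cv2.imwrite("pics/k10.png",np.hstack([i,j]))
```

```text
[ 0.49595605 -0.27351565  0.17072607] [ 0.004 -0.003 -0.001] 34.5 [-0.2127849   0.46884737 -2.15079544] 0.05451486794729455 [-0.015 -0.013  0.107]
```

View pics/k10.png

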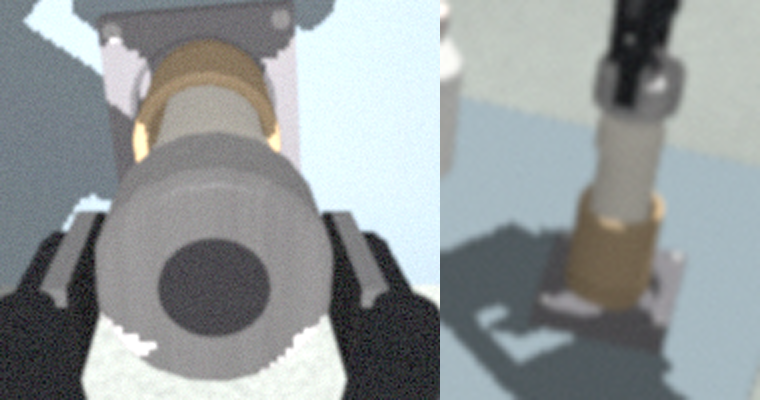

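The cap is above the cover and aligned. I'll trim and lower gently.

servo_tool([
  [0.004, -0.003, 0, -0.015, -0.013, 0, 0.6],
  [0, 0, 0, 0, 0, 0.04, 0.6],
  [0, 0, 0, 0, 0, 0.04, 0.6],
  [0, 0, 0, 0, 0, 0, 0.6],
])

```text
time_s: 34.95
tcp_pos: [0.4949, -0.2725, 0.1633]
orientation: [3.141, -0.001, 0.002]
contact_force: [-0.1, 0.3, -2.8]
opening: 0.0543
```

Run:
```python
from h import *
c,M,t=tool();print(c,tilt(),t["time_s"],t["contact_force"],t["opening"],to([.4945,-.2722,.1434]))
```

```text
[ 0.49492045 -0.27250141  0.16329442] [ 0.001 -0.002 -0.001] 34.95 [-0.12118107  0.32812749 -2.84265369] 0.054333037570027894 [-0.004 -0.003  0.199]
```

servo_tool([
  [0, 0, 0, -0.004, -0.003, 0.04, 0.6],
  [0, 0, 0, 0, 0, 0.03, 0.6],
  [0, 0, 0, 0, 0, 0.03, 0.6],
  [0, 0, 0, 0, 0, 0, 0.6],
])

```text
time_s: 35.35
tcp_pos: [0.4943, -0.272, 0.152]
orientation: [3.141, -0.001, 0.001]
contact_force: [-0.1, 0.1, -2.8]
opening: 0.0545
```

Run:
```python
from h import *
c,M,t=tool();print(c,tilt(),t["time_s"],t["contact_force"],t["opening"],to([.4945,-.2722,.1434]))
```

```text
[ 0.49430252 -0.27202754  0.15203167] [ 0.001 -0.001 -0.001] 35.35 [-0.11304784  0.13588981 -2.79714672] 0.054457142383165666 [0.002 0.002 0.086]
```

servo_tool([
  [0, 0, 0, 0, 0, 0.03, 0.6],
  [0, 0, 0, 0, 0, 0.03, 0.6],
  [0, 0, 0, 0, 0, 0.015, 0.6],
  [0, 0, 0, 0, 0, 0, 0.6],
])

```text
time_s: 35.75
tcp_pos: [0.4944, -0.2721, 0.1439]
orientation: [3.141, -0.001, 0.001]
contact_force: [-0.2, 0.6, -1.7]
opening: 0.0546
```

servo_tool([
  [0, 0, 0, 0, 0, 0.015, 0.6],
  [0, 0, 0, 0, 0, 0, 0.6],
])

```text
time_s: 35.95
tcp_pos: [0.4954, -0.2726, 0.1438]
orientation: [3.14, -0.001, 0.005]
contact_force: [-0.5, 0.2, -1.3]
opening: 0.0542
```

Run:
```python
from h import *
s=snap("wrist");c,M,t=tool();print(c,tilt(),t["time_s"],t["contact_force"],t["opening"])
i=s["img"][150:350,180:400,::-1];i=cv2.resize(cv2.convertScaleAbs(i,alpha=1.8),None,fx=2,fy=2.,interpolation=cv2.INTER_CUBIC)
t=snap("side");j=t["img"][110:210,310:390,::-1];j=cv2.resize(cv2.convertScaleAbs(j,alpha=1.2),(320,400),interpolation=cv2.INTER_CUBIC)
cv2.imwrite("pics/k11.png",np.hstack([i,j]))
```

```text
[ 0.49531244 -0.27261953  0.14372458] [ 0.002 -0.004 -0.001] 36.0 [-0.72497478 -0.01122344 -1.77829131] 0.05474133529395419
```

View pics/k11.png

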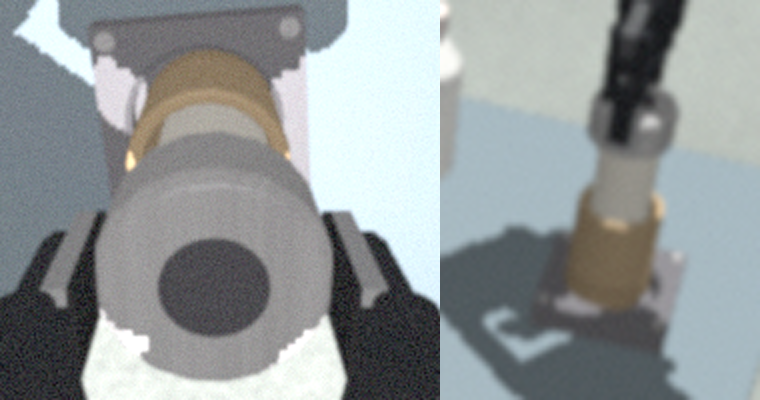

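TCP z has stopped at 0.1437 (expected 0.1434), so the cap rests on the cover. I'll release it and retreat.

servo_tool([
  [0, 0, 0, 0, 0, 0.004, 0.6],
  [0, 0, 0, 0, 0, 0, 0.3],
  [0, 0, 0, 0, 0, 0, 0.15],
  [0, 0, 0, 0, 0, 0, 0],
  [0, 0, 0, 0, 0, 0, 0],
])

```text
time_s: 36.55
tcp_pos: [0.496, -0.2732, 0.1443]
orientation: [3.138, -0.001, 0.007]
contact_force: [0.5, -0.6, 0.0]
opening: 0.0851
```

servo_tool([
  [0, 0, 0, 0, 0, -0.1, 0],
  [0, 0, 0, 0, 0, -0.3, 0],
  [0, 0, 0, 0, 0, -0.4, 0],
  [0, 0, 0, 0, 0, -0.3, 0],
  [0, 0, 0, 0, 0, 0, 0],
])

```text
time_s: 37.05
tcp_pos: [0.4948, -0.2725, 0.2593]
orientation: [3.14, -0.001, 0.004]
contact_force: [-0.2, -0.6, 2.0]
opening: 0.0858
```

Run:
```python
from h import *
s=snap("wrist");c,M,t=tool();print(c,tilt(),t["time_s"],t["contact_force"],t["opening"])
i=s["img"][140:340,180:400,::-1];i=cv2.resize(cv2.convertScaleAbs(i,alpha=1.8),None,fx=2,fy=2.,interpolation=cv2.INTER_CUBIC)
t=snap("side");j=t["img"][110:210,310:390,::-1];j=cv2.resize(cv2.convertScaleAbs(j,alpha=1.2),(320,400),interpolation=cv2.INTER_CUBIC)
cv2.imwrite("pics/k12.png",np.hstack([i,j]));cv2.imwrite("pics/side_end.png",t["img"][:,:,::-1])
print((proj(s,[.4937,-.2722,.166])-[180,140])*2)
```

```text
[ 0.49398442 -0.27191687  0.25717303] [ 0.    -0.    -0.001] 37.1 [-0.36421021  0.60217508  0.18850381] 0.08561211503301079
[213.87107564 147.11982342]
```

View pics/k12.png

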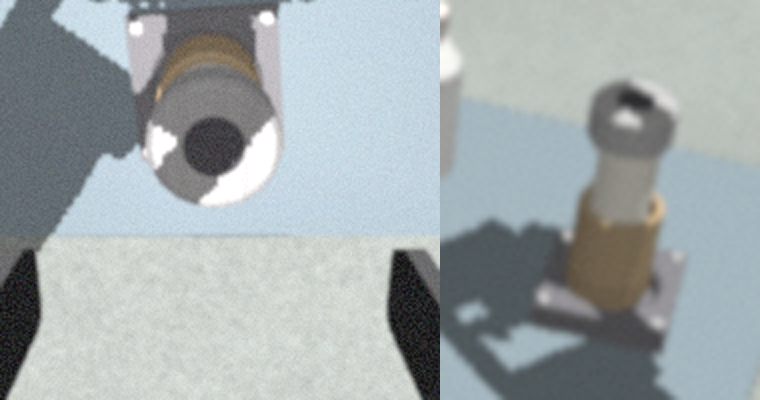

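View pics/side_end.png

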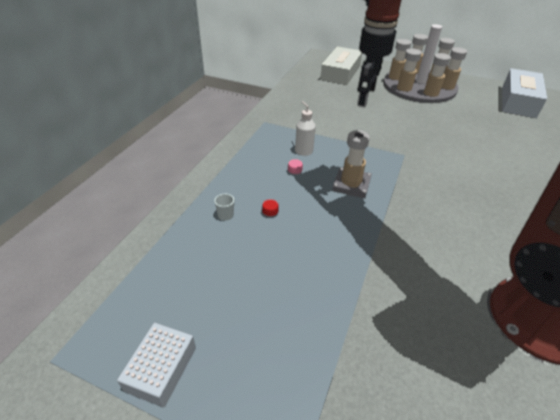

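The full stack stands upright in the block. The cap's seat is at (213,146) in the crop, against (214,147) predicted for the seated height of 166 mm. The bystanders and look-alikes haven't moved.

```bash
python3 -c "
from cell import manip
print(manip.hand_in())"
```

```text
the job is handed in; nothing more can be done
None
```

The vessel is built upright in the holding block: jacket, then liner, then white cover, then steel cap. Each part was lowered in small steps and released before I fetched the next. I handed it in at about 37 s of the 112 s allowed.

- **Seating:** each part stopped descending within 1 mm of its calculated seat height. The readings for jacket, liner, cover and cap were 0.043, 0.095, 0.1256 and 0.1437 m, against 0.043, 0.096, 0.126 and 0.1434 m expected. The wrist force readings were too small to confirm contact, so the evidence for seating is these stop heights and the pictures.
- **Final pictures:** the last wrist view has the cap's screw seat within a pixel of where a fully seated cap should show it. The last side view shows the stack straight, the gripper clear, and the wash bottle, tip rack, beaker and the red and pink look-alikes where they were.
- **Small disagreements:**
  - The top camera differed from the wrist camera and the grasps by up to about 5 mm in y, so I relied on the wrist camera.
  - The cap's centre differed by about 2 mm depending on whether I measured its screw seat or its outer edge.
  - The gripper read 54.5 mm on the 58 mm cap, a larger shortfall than on the other parts, but the cap did not slip.

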